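# Clear the vibrating table and step its lever up three notches

## Robot

A 7-joint arm with a two-finger parallel gripper is mounted at the origin on the work surface. World frame = base frame: x ahead of the robot, y to its left, z up, the work surface at z = 0. Lengths are in m, angles in rad, forces in N, time in s.
With the tool pointing down it reaches from about 0.4 to 0.85 m from the base axis. Payload 4.5 kg.
Tool frame: the origin (TCP) lies at the very end of the fingers, on their centre line; the grasp point (between the pads) lies 19 mm behind it; z points along the fingers, x is the direction in which the jaws open and shut, and the axes are right-handed (so a half turn about z gives the same grasp; the last joint's range is limited). The gripper opens to 88 mm and grips with 3 to 60 N. Pads are 18 mm wide; open, the fingers measure 123 mm over their backs; the gripper's body (75 mm by 187 mm) begins 45 mm behind the grasp point.
Start: joints at [1.214, 0.689, -0.195, 1.565, 0.157, 0.902, -0.215], TCP at [0.238, -0.578, 0.239] pointing down, gripper open.
Joint ranges: [-3.01, 3.01], [-0.46, 2.08], [-1.47, 1.51], [0.13, 2.56], [-1, 4.14], [0.04, 2.09], [-2.66, 2.66]. Speed limits (rad/s): [2.57, 2.57, 3.14, 3.14, 3.14, 3.14, 3.14].

## Interface

Orientations are given as a unit quaternion [x, y, z, w].
In Python, from plant import * gives the robot as it stands.
- The arm moves only by the tool apply_moves, never from a script. Its argument "series" is a list of rows, each an object of numbers: "x", "y", "z": the shift along the tool's x, y, z in units of 80 cm (1.0 is 80 cm); "wx", "wy", "wz": the turn, a rotation vector about the tool's x, y, z in units of pi rad (1.0 is pi rad); "fingers": the opening, from -1 (shut) to 1 (fully open), so that 0 is half open. In form: [{"x": .., "y": .., "z": .., "wx": .., "wy": .., "wz": .., "fingers": ..}, ...]. A call has 1 to 8 rows; each row shifts and turns the pose as measured when the row begins, along the tool's axes as they then stand; what a row does not reach is not made up. A row lasts 1/8 s, in which the tool goes at most 62.5 mm and 10.7 degrees, less where a joint would pass 70% of its speed; a pose out of reach is approached as far as the arm can. A call with a number of a shift or a turn outside -1 to 1 is refused whole. A call with a gripper value outside its range is refused whole. The fingers move at their own pace and stop on an object; "force" is the grip in N (left out, the last holds). Time passes only in rows, so rows that do not move let the fingers close. It gives the time, the measured TCP pose, the force and the opening at its end, in the units of the state.
- get_state(): the state, without advancing time (a new reading comes with each control period).
- snapshot(name): name is "side" or "top" or "wrist"; returns (picture, depth): 384x512x3 uint8, red, green, blue; 384x512 float32, m along the optical axis (not along the pixel's ray), 0 where there is no reading.
- camera_model(name): a dict with "camera_matrix" (3x3 intrinsics, pixels), "world_from_camera" (4x4, takes a point from camera to world coordinates). Camera axes: x right, y up, looking along -z (the intrinsics and any distortion apply to the point x, -y, -z); pixel columns grow to the right and rows downward; lengths in m; the calibration is good to about 2 mm. A picture is of the moment at which its call begins: read the wrist's pose just before it. camera_model takes no time and is no camera call; for the wrist camera it gives the pose at the moment of the call.
- finish_job(): hands the job in, once; it reports no verdict.
The state is a dict: "clock": time; "q": joint angles; "qd": joint speeds; "joint_torque": joint torques, N m; "tool_pos": TCP position; "eef_rot": TCP orientation; "contact_force": force on the tool from outside, world axes, zero at the start; "moment": the same for the moment, N m; "opening": opening from 0.0 (shut) to 1.0 (fully open).
Only numpy, scipy, OpenCV 4.12 (cv2) and the standard library are available. Lean on these libraries where they do the work, as an engineer would, in place of code of your own. Each camera call takes 0.05 s, during which the arm holds its last target. There are 200 camera calls.

## Task

A trowel has been left lying on the vibrating table, in front of the clamped mould: lay it down in the tool tray first. Then turn the vibration up by exactly three notches from where the index lever stands now, clockwise seen from above, one click at a time: let the lever settle in each notch for about half a second before the next click, and do not overshoot the third. Leave the oil bottle, the wrench and the mortar prism where they are.

Things in the scene. Friction and masses are not known exactly. Their poses are not given: they have to be found in the camera images.
- lever (a joint): index lever of the step controller, rad: 0 in the lowest notch, growing clockwise seen from above (vibration up). 7 notches 0.262 apart (0 to 1.571), an end stop just beyond each end; it starts in one of the lowest four. A sprung roller holds it: about 7 N at the knob lifts it out, from half-way (0.131) it snaps on into the next notch, and it stays there when let go
- lever_knob (a point): centre of the upright round black knob at the lever's end: 24 mm in diameter, 46 mm high (23 mm above and below this point), with the steel lever arm, 16 mm wide, directly under it. It travels level on a circle of 100 mm radius round lever_pivot, about 26 mm a click
- lever_pivot (a point): point on the lever's upright turning axis, level with lever_knob, fixed to the controller, with its axes: seen from here the lowest notch lies 45 degrees to the left (+y side) of the x axis, the middle notch along x, the highest 45 degrees to the right
- controller: the vibrator's step controller, fixed: grey steel box 170 (x) x 150 (y) x 85 mm high, origin under its centre on the bench. On top a notched steel quadrant, the lever with its black knob (knob top 148 mm above the bench) and a black wedge mark that widens towards stronger vibration. It stands left or right of the vibrating table
- vib_table: bench vibrating table, fixed; origin under its centre on the bench. Steel plate 320 x 320 mm, top 120 mm above the bench. A covered mould is clamped on its far half, x = -0.005 to 0.155, y = -0.15 to 0.15 (a knurled handle to 0.215 at +y), 190 mm above the bench; over it a 325 mm bar at x = 0.045 with end studs up to 235 mm. The near half is bare but for the trowel
- trowel_grip (a point): margin trowel, 200 mm long, 0.2 to 0.4 kg, lying flat. This point is in the wooden handle near the balance point, 13 mm above what it lies on; grasp here. x axis from butt to blade tip, z up. The handle, 28 mm wide and 26 mm high, reaches from 75 mm behind to 30 mm ahead of it; then come a neck and a flat steel blade 72 x 60 mm, 3 mm thick
- trowel_tip (a point): middle of the trowel blade's front edge, 125 mm ahead of trowel_grip
- trowel_butt (a point): butt end of the trowel's handle, 75 mm behind trowel_grip
- tray: grey open tool tray, fixed, 260 (x) x 200 (y) x 40 mm high outside, walls and floor 5 mm thick; origin under its centre on the bench. The wrench lies in its +y half; the -y half is free. It stands on the other side of the vibrating table from the controller
- wrench_mid (a point): centre of the steel clamp wrench, 180 mm long, 40 mm wide, 8 mm thick, lying along the tray in its +y half; bystander. x axis along the wrench
- oil_mid (a point): white bottle of mould oil, 70 mm in diameter, 190 mm high, standing on the bench beyond the controller; this point is on its axis, 60 mm above its foot; bystander
- prism_mid (a point): centre of a hardened mortar prism 160 x 40 x 40 mm, lying on the bench beyond the tray; x axis along it; bystander
There are look-alikes about, which are no part of the job. Of the things that look like the part that bears trowel_grip, the largest one is meant.

How it is judged:
By the outcome, as a careful person would: the job done as asked, in the order asked, and still so for the second after the job is handed in, with the robot touching nothing.
It also fails if it takes over 59 s, if anything falls off the work surface, if the arm or the gripper's body presses on something with over 40 N, if the wrist force passes 120 N, or if a joint passes its speed limit or range.

## Working session

There is one attempt and no reset: what is moved stays moved. The work goes in short steps, Python scripts to look and compute and a tool call to move; the robot and the scene stay as the last step left them, time stands still between calls to the robot, and variables do not carry over. Pictures are saved under pics/ and viewed, about 8 in all and at most 12, crops included, and the job is handed in when it is done.

Besides the shell and the picture viewer there is one more tool, called after ">>>" as a command line: name --argument value ..., lists and objects as JSON in quotes. apply_moves: Moves the arm, as the interface text tells. Its arguments: {"type":"object","properties":{"series":{"type":"array","items":{"type":"object","properties":{"x":{"type":"number"},"y":{"type":"number"},"z":{"type":"number"},"wx":{"type":"number"},"wy":{"type":"number"},"wz":{"type":"number"},"fingers":{"type":"number"}}}},"force":{"type":"number"}},"required":["series"]}

```bash
mkdir -p pics; ls; python3 - <<'E'
from plant import *
import cv2,numpy as np
s=get_state();print(s)
for n in("top","side"):
    p,d=snapshot(n);cv2.imwrite(f"pics/{n}0.png",p[:,:,::-1]);np.savez(f"{n}0.npz",p=p,d=d,**{k:np.array(v) for k,v in camera_model(n).items()})
    m=camera_model(n);print(n,m)
E
```

```text
pics
{'clock': 0.0, 'q': array([ 1.21380375,  0.69001338, -0.19450505,  1.56634309,  0.15728599,
        0.9025104 , -0.21509297]), 'qd': array([-0.00188267, -0.00032656, -0.00011288,  0.00090374,  0.00056351,
       -0.0013789 , -0.00133175]), 'joint_torque': array([ 6.81671263e-04, -5.27562654e+01, -1.26687381e+00, -1.53427863e+01,
       -5.28079038e-02,  6.48696223e-03,  1.39254039e-04]), 'tool_pos': array([ 0.23778321, -0.57730614,  0.23789172]), 'eef_rot': array([ 8.30960335e-01, -5.56330867e-01, -8.17261444e-04, -4.68810252e-04]), 'contact_force': array([-0.26851824,  0.50108962,  0.2004657 ]), 'moment': array([-0.04847525,  0.03717939,  0.04455226]), 'opening': 0.998481630171542}
top {'camera_matrix': array([[399.84751405,   0.        , 253.28057384],
       [  0.        , 399.84751405, 189.96747422],
       [  0.        ,   0.        ,   1.        ]]), 'world_from_camera': array([[ 0.00923403,  0.98689955, -0.16107147,  0.31501199],
       [-0.99994711,  0.00838384, -0.00595719,  0.01710265],
       [-0.00452875,  0.16111796,  0.98692477,  1.29380809],
       [ 0.        ,  0.        ,  0.        ,  1.        ]])}
side {'camera_matrix': array([[415.89983659,   0.        , 254.14553471],
       [  0.        , 415.89983659, 193.52131818],
       [  0.        ,   0.        ,   1.        ]]), 'world_from_camera': array([[-0.94598572,  0.17628737, -0.27209149,  0.17393152],
       [-0.32414593, -0.53073741,  0.78310102,  1.06422497],
       [-0.00635831,  0.82899974,  0.55921285,  0.83543341],
       [ 0.        ,  0.        ,  0.        ,  1.        ]])}
```

View pics/top0.png

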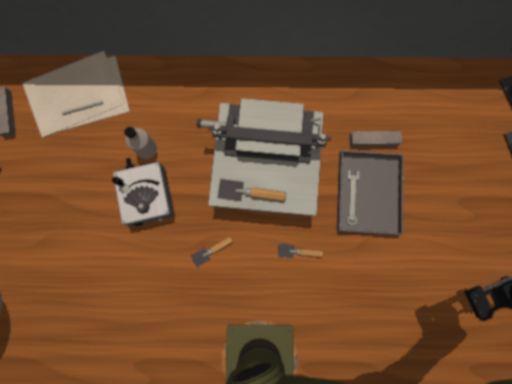

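View pics/side0.png

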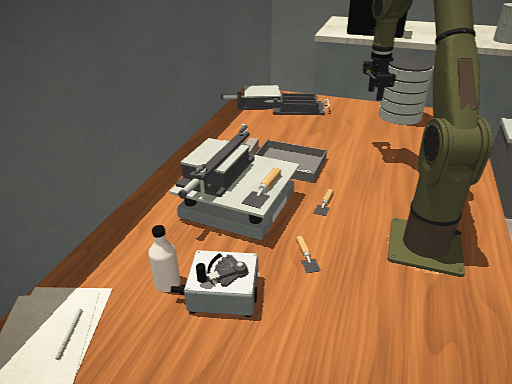

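The top view shows three trowels. One lies on the vibrating table with its handle at (268,194) and blade at (231,189). The two on the bench at (211,250) and (300,252) are smaller. The one meant is the table trowel: it is the largest and lies in front of the mould. The tray is at (370,195) with the wrench at (352,195), and the controller is at (142,193) with its knob near (119,182). I'll confirm with one enlarged crop and measure.

```bash
cat > h.py <<'E'
import numpy as np,cv2
def load(n): return np.load(n)
def ray(z,u,v):
    K=z['camera_matrix'];T=z['world_from_camera']
    d=np.array([(u-K[0,2])/K[0,0],-(v-K[1,2])/K[1,1],-1.]);return T[:3,3],T[:3,:3]@d
def onplane(z,u,v,h):
    o,d=ray(z,u,v);return o+d*(h-o[2])/d[2]
def bydepth(z,u,v):
    o,d=ray(z,u,v);return o+d*z['d'][int(round(v)),int(round(u))]
def cloud(z):
    v,u=np.mgrid[:384,:512];K=z['camera_matrix'];T=z['world_from_camera']
    c=np.stack([(u-K[0,2])/K[0,0],-(v-K[1,2])/K[1,1],-np.ones_like(u,float)],-1)*z['d'][...,None]
    return c@T[:3,:3].T+T[:3,3]
E
python3 - <<'E'
from h import *
z=load('top0.npz');s=load('side0.npz');W=cloud(z);hsv=cv2.cvtColor(z['p'],cv2.COLOR_RGB2HSV)
# trowel handle
m=np.zeros((384,512),np.uint8);m[178:208,212:292]=1
h=((hsv[...,1]>110)&(hsv[...,2]>90)&(m>0))
v,u=np.nonzero(h);print('handle px',u.mean(),v.mean(),len(u))
pts=np.array([onplane(z,a,b,0.133)[:2] for a,b in zip(u,v)]).astype(np.float32)
print('handle rect',cv2.minAreaRect(pts),'z',np.median(W[h][:,2]))
roi=(m>0)&(hsv[...,2]<110)&(hsv[...,1]<90);v,u=np.nonzero(roi);k=(u<246);u,v=u[k],v[k]
pb=np.array([onplane(z,a,b,0.123)[:2] for a,b in zip(u,v)]).astype(np.float32);print('blade',cv2.minAreaRect(pb),len(u))
# boxes via depth
def comp(mask,name,reg):
    mm=np.zeros_like(mask);r=reg;mm[r[1]:r[3],r[0]:r[2]]=mask[r[1]:r[3],r[0]:r[2]]
    n,l,st,c=cv2.connectedComponentsWithStats(mm.astype(np.uint8));i=1+np.argmax(st[1:,4]);P=W[l==i]
    print(name,cv2.minAreaRect(P[:,:2].astype(np.float32)),'z',np.median(P[:,2]),st[i])
Z=W[...,2]
comp((Z>.075)&(Z<.093),'ctrl top',(100,150,185,240))
comp((Z>.11)&(Z<.13),'table',(200,90,335,225))
comp((Z>.03)&(Z<.05),'tray rim',(325,145,415,245))
comp((Z>.137)&(Z<.16),'knob',(100,160,140,215))
comp((hsv[...,1]<90)&(Z<.06),'tray',(325,145,415,245))
a=cv2.resize(z['p'][155:235,95:180],None,fx=4.7,fy=4.7,interpolation=3);b=cv2.resize(z['p'][175:210,212:295],None,fx=4.7,fy=4.7,interpolation=3)
c=cv2.resize(s['p'][240:325,165:265],None,fx=4,fy=4)
cv=np.zeros((560,800,3),np.uint8);cv[:a.shape[0],:a.shape[1]]=a;cv[378:378+b.shape[0],:b.shape[1]]=b;cv[:c.shape[0],400:400+c.shape[1]]=c
cv2.imwrite('pics/crop1.png',cv[:,:,::-1])
E
```

```text
handle px 266.93399339933995 194.35973597359737 303
handle rect ((0.4862794876098633, 0.04034469276666641), (0.044407088309526443, 0.21396276354789734), 6.333729267120361) z 0.14500799891182137
blade ((0.49201875925064087, 0.09090882539749146), (0.08246796578168869, 0.0866868793964386), 79.15567016601562) 450
ctrl top ((0.5027347803115845, 0.36951887607574463), (0.1696763038635254, 0.15044830739498138), 13.726641654968262) z 0.0862059271275526 [ 113  162   58   63 2106]
table ((0.5517364740371704, -0.01062878966331482), (0.3202722668647766, 0.20804531872272491), 85.07146453857422) z 0.12026294820888983 [ 209  137  112   78 5448]
tray rim ((0.5205838084220886, -0.35006648302078247), (0.20253096520900726, 0.26140129566192627), 86.8141860961914) z 0.03841979260967143 [338 150  66  85 620]
knob ((0.5311537981033325, 0.4271770715713501), (0.021939082071185112, 0.021501954644918442), 31.550615310668945) z 0.1478827344972662 [112 176   9   8  57]
tray ((0.5186946988105774, -0.34888404607772827), (0.1997756063938141, 0.2586904466152191), 87.06266784667969) z 0.006030938384831375 [ 338  151   65   84 5141]
```

View pics/crop1.png

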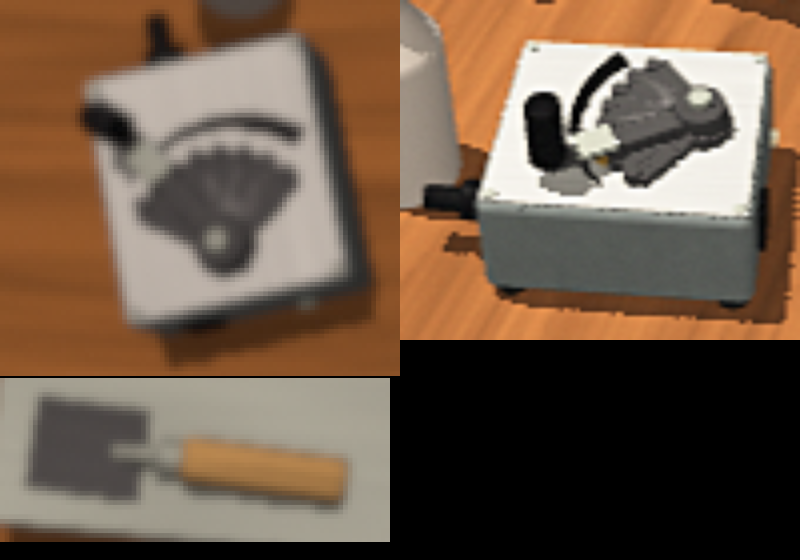

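The crop shows the table trowel enlarged: a full-size wooden handle on the right and the blade on the left. It is clearly larger than the two on the bench, so it is the one meant. The lever points to the upper left, with its pivot nut near full-image pixel (141,206).

```bash
cat >> h.py <<'E'
from scipy.spatial.transform import Rotation as R
def plan(p,yaw_deg,s=None,show=True):
    """target TCP pos, tool-x yaw (tool down) -> total shift in tool units, total turn as rotvec units"""
    from plant import get_state
    s=s or get_state(); R0=R.from_quat(s['eef_rot'])
    y=np.radians(yaw_deg);x=[np.cos(y),np.sin(y),0];Rt=R.from_matrix(np.column_stack([x,np.cross([0,0,-1],x),[0,0,-1]]))
    dp=R0.inv().apply(np.array(p)-s['tool_pos'])/.8;rv=(R0.inv()*Rt).as_rotvec()/np.pi
    print('clock',round(s['clock'],2),'pos',s['tool_pos'].round(4),'F',s['contact_force'].round(1),'op',round(s['opening'],3));print('shift',dp.round(4),'turn',rv.round(4))
def rows(p,yaw_deg,n,yaw0=None,s=None,p0=None):
    """n rows of equal world step and yaw step, tool pointing down"""
    from plant import get_state
    s=s or get_state();R0=R.from_quat(s['eef_rot']).as_matrix();y0=np.degrees(np.arctan2(R0[1,0],R0[0,0])) if yaw0 is None else yaw0
    p0=s['tool_pos'] if p0 is None else p0;d=(np.array(p)-p0)/n;dy=(yaw_deg-y0)/n
    for i in range(n):
        y=np.radians(y0+dy*i);c,sn=np.cos(y),np.sin(y)
        print('{"x":%.4f,"y":%.4f,"z":%.4f,"wz":%.4f}'%((c*d[0]+sn*d[1])/.8,(sn*d[0]-c*d[1])/.8,-d[2]/.8,-dy/180),end=',\n')
E
python3 - <<'E'
from h import *
z=load('top0.npz');W=cloud(z);Z=W[...,2];hsv=cv2.cvtColor(z['p'],cv2.COLOR_RGB2HSV)
m=np.zeros((384,512),bool);m[183:205,248:292]=1
h=m&(hsv[...,1]>100)&(hsv[...,2]>90)&(Z>.13)
v,u=np.nonzero(h);pts=np.array([onplane(z,a,b,0.138)[:2] for a,b in zip(u,v)]).astype(np.float32)
print('handle',cv2.minAreaRect(pts),len(u), np.percentile(Z[h],[5,50,95]))
print('cloud rect',cv2.minAreaRect(W[h][:,:2].astype(np.float32)))
mb=np.zeros_like(m);mb[178:202,214:244]=1;b=mb&(hsv[...,2]<120);W_=np.nonzero(b)
pb=np.array([onplane(z,a,c,0.123)[:2] for c,a in zip(*W_)]).astype(np.float32);print('blade',cv2.minAreaRect(pb),pb.mean(0))
for (u,v) in[(140.7,205.6),(140,206),(141,205)]:print('pivot',bydepth(z,u,v))
k=(Z>.137)&(Z<.16);k[:, :100]=0;k[:,140:]=0;k[:160]=0;k[215:]=0
kn=W[k].mean(0)
for yaw in (13.7,):
    y=np.radians(yaw)
    for P in [bydepth(z,140.7,205.6)]:
        d=kn-P;print('knob',kn,'r',np.hypot(*d[:2]),'bearing',np.degrees(np.arctan2(d[1],d[0])),'lever',np.pi/4-(np.arctan2(d[1],d[0])-y))
o=(Z>.15)&(Z<.22);o[:,170:]=0;o[:,:110]=0;o[165:]=0;o[:100]=0
print('bottle',W[o].min(0),W[o].max(0),W[o][W[o][:,2]>.18].mean(0))
for n,r in (('wrench',(345,168,362,225)),):
    q=np.zeros_like(m);q[r[1]:r[3],r[0]:r[2]]=1;q&=(hsv[...,2]>110);print(n,cv2.minAreaRect(W[q][:,:2].astype(np.float32)),q.sum())
E
```

```text
handle ((0.4916544556617737, -0.01753763109445572), (0.10125330090522766, 0.02637920156121254), 82.24211120605469) 307 [0.13850796 0.14504914 0.14886429]
cloud rect ((0.40888720750808716, -0.004745982587337494), (0.10060025006532669, 0.19218243658542633), 81.3672866821289)
blade ((0.5063554048538208, 0.09067230671644211), (0.07478797435760498, 0.05884137004613876), 83.24291229248047) [0.5064716  0.09243757]
pivot [0.45768052 0.3588446  0.11336926]
pivot [0.45631899 0.36051098 0.11458399]
pivot [0.45915739 0.35727367 0.11605258]
knob [0.53031635 0.42619895 0.14698653] r 0.0990584284329723 bearing 42.83939827446508 lever 0.2768197214580783
bottle [0.64815192 0.36499494 0.15001209] [0.67925405 0.39757976 0.19476394] [0.66323839 0.38037139 0.18906097]
wrench ((0.41152435541152954, -0.19316308200359344), (0.14571905136108398, 0.43917116522789), 43.01130294799805) 478
```

```bash
python3 - <<'E'
from h import *
z=load('top0.npz');W=cloud(z);Z=W[...,2]
for y in(-.04,0,.04):
    k=(abs(W[...,1]-y)<.02)&(Z>.155)&(Z<.3)&(W[...,0]>.4)&(W[...,0]<.8);print(y,np.percentile(W[k][:,0],[0,1,3]),Z[k].max())
rows([.4945,.004,.25],-7.8,12)
E
```

```text
-0.04 [0.60168195 0.60394897 0.60528887] 0.208162936580655
0 [0.60500737 0.60734009 0.60880229] 0.20978778840569112
0.04 [0.60986449 0.61122856 0.61251707] 0.20854237701063338
{"x":-0.0458,"y":-0.0478,"z":-0.0013,"wz":-0.0277},
{"x":-0.0415,"y":-0.0516,"z":-0.0013,"wz":-0.0277},
{"x":-0.0368,"y":-0.0550,"z":-0.0013,"wz":-0.0277},
{"x":-0.0319,"y":-0.0580,"z":-0.0013,"wz":-0.0277},
{"x":-0.0268,"y":-0.0605,"z":-0.0013,"wz":-0.0277},
{"x":-0.0214,"y":-0.0626,"z":-0.0013,"wz":-0.0277},
{"x":-0.0159,"y":-0.0643,"z":-0.0013,"wz":-0.0277},
{"x":-0.0102,"y":-0.0654,"z":-0.0013,"wz":-0.0277},
{"x":-0.0045,"y":-0.0660,"z":-0.0013,"wz":-0.0277},
{"x":0.0012,"y":-0.0662,"z":-0.0013,"wz":-0.0277},
{"x":0.0070,"y":-0.0658,"z":-0.0013,"wz":-0.0277},
{"x":0.0127,"y":-0.0650,"z":-0.0013,"wz":-0.0277},
```

>>> apply_moves --series '[{"x":-0.046,"y":-0.048,"z":-0.002,"wz":-0.028},{"x":-0.042,"y":-0.052,"z":-0.002,"wz":-0.028},{"x":-0.037,"y":-0.055,"z":-0.002,"wz":-0.028},{"x":-0.032,"y":-0.058,"z":-0.002,"wz":-0.028},{"x":-0.027,"y":-0.06,"z":-0.002,"wz":-0.028},{"x":-0.021,"y":-0.063,"z":-0.002,"wz":-0.028},{"x":-0.016,"y":-0.064,"z":-0.002,"wz":-0.028},{"x":-0.01,"y":-0.065,"z":-0.002,"wz":-0.028}]'

```text
schema error: expected keys x, y, z, wx, wy, wz, fingers
```

```bash
python3 -c "
from h import *
plan([.4945,.004,.25],-7.8)
rows([.4945,.004,.25],-7.8,6)"
```

```text
clock 0.1 pos [ 0.2378 -0.5774  0.238 ] F [ 0.2 -0.1  1.2] op 1.0
shift [-0.5497 -0.5735 -0.0142] turn [-2.000e-04  5.000e-04 -3.322e-01]
{"x":-0.0916,"y":-0.0956,"z":-0.0025,"wz":-0.0554},
{"x":-0.0737,"y":-0.1100,"z":-0.0025,"wz":-0.0554},
{"x":-0.0535,"y":-0.1211,"z":-0.0025,"wz":-0.0554},
{"x":-0.0318,"y":-0.1285,"z":-0.0025,"wz":-0.0554},
{"x":-0.0090,"y":-0.1321,"z":-0.0025,"wz":-0.0554},
{"x":0.0140,"y":-0.1317,"z":-0.0025,"wz":-0.0554},
```

>>> apply_moves --series '[{"x":-0.046,"y":-0.048,"z":-0.002,"wx":0,"wy":0,"wz":-0.028,"fingers":1},{"x":-0.042,"y":-0.052,"z":-0.002,"wx":0,"wy":0,"wz":-0.028,"fingers":1},{"x":-0.037,"y":-0.055,"z":-0.002,"wx":0,"wy":0,"wz":-0.028,"fingers":1},{"x":-0.032,"y":-0.058,"z":-0.002,"wx":0,"wy":0,"wz":-0.028,"fingers":1},{"x":-0.027,"y":-0.06,"z":-0.002,"wx":0,"wy":0,"wz":-0.028,"fingers":1},{"x":-0.021,"y":-0.063,"z":-0.002,"wx":0,"wy":0,"wz":-0.028,"fingers":1},{"x":-0.016,"y":-0.064,"z":-0.002,"wx":0,"wy":0,"wz":-0.028,"fingers":1},{"x":-0.01,"y":-0.065,"z":-0.002,"wx":0,"wy":0,"wz":-0.028,"fingers":1}]'

```text
clock: 1.1
tool_pos: [0.4066, -0.1801, 0.2486]
eef_rot: [0.973, -0.229, -0.001, -0.0]
contact_force: [0.8, 0.4, 0.2]
opening: 1.003
```

```bash
python3 -c "
from h import *
plan([.4945,.004,.25],-7.8)
rows([.4945,.004,.25],-7.8,6)"
```

```text
clock 1.1 pos [ 0.4066 -0.1801  0.2486] F [0.8 0.4 0.2] op 1.003
shift [-0.0045 -0.255  -0.0018] turn [-1.00e-04  1.00e-03 -1.04e-01]
{"x":-0.0007,"y":-0.0425,"z":-0.0003,"wz":-0.0173},
{"x":0.0016,"y":-0.0425,"z":-0.0003,"wz":-0.0173},
{"x":0.0039,"y":-0.0423,"z":-0.0003,"wz":-0.0173},
{"x":0.0062,"y":-0.0420,"z":-0.0003,"wz":-0.0173},
{"x":0.0085,"y":-0.0416,"z":-0.0003,"wz":-0.0173},
{"x":0.0107,"y":-0.0411,"z":-0.0003,"wz":-0.0173},
```

>>> apply_moves --series '[{"x":0,"y":-0.043,"z":0,"wx":0,"wy":0,"wz":-0.0175,"fingers":1},{"x":0.002,"y":-0.043,"z":0,"wx":0,"wy":0,"wz":-0.0175,"fingers":1},{"x":0.004,"y":-0.042,"z":0,"wx":0,"wy":0,"wz":-0.0175,"fingers":1},{"x":0.006,"y":-0.042,"z":0,"wx":0,"wy":0,"wz":-0.0175,"fingers":1},{"x":0.008,"y":-0.042,"z":0,"wx":0,"wy":0,"wz":-0.0175,"fingers":1},{"x":0.011,"y":-0.041,"z":0,"wx":0,"wy":0,"wz":-0.0175,"fingers":1},{"x":0,"y":0,"z":0,"wx":0,"wy":0,"wz":0,"fingers":1}]'

```text
clock: 1.98
tool_pos: [0.4962, 0.0162, 0.2477]
eef_rot: [0.998, -0.057, -0.002, -0.002]
contact_force: [-0.2, -0.4, -1.2]
opening: 0.999
```

```bash
python3 - <<'E'
from h import *
from plant import *
plan([.4945,.004,.123],-7.8)
m=camera_model('wrist');p,d=snapshot('wrist');cv2.imwrite('pics/w1.png',p[:,:,::-1])
np.savez('w1.npz',p=p,d=d,**{k:np.array(v) for k,v in m.items()})
z=load('w1.npz');W=cloud(z);hsv=cv2.cvtColor(p,cv2.COLOR_RGB2HSV)
h=(hsv[...,1]>100)&(hsv[...,2]>90)&(W[...,2]>.125)&(W[...,2]<.16)&(d>0)
h=cv2.morphologyEx(h.astype(np.uint8),cv2.MORPH_OPEN,np.ones((3,3)))
n,l,st,c=cv2.connectedComponentsWithStats(h);i=1+np.argmax(st[1:,4]);print(st[i])
v,u=np.nonzero(l==i);print(cv2.minAreaRect(np.array([onplane(z,a,b,.136)[:2] for a,b in zip(u,v)],np.float32)))
E
```

```text
clock 1.98 pos [0.4962 0.0162 0.2477] F [-0.2 -0.4 -1.2] op 0.999
shift [0.0004 0.0158 0.1559] turn [-0.0009  0.0015  0.0073]
[ 245  170   29   95 2505]
((0.49227768182754517, -0.02208004519343376), (0.10605709999799728, 0.02771170064806938), 82.74797058105469)
```

View pics/w1.png

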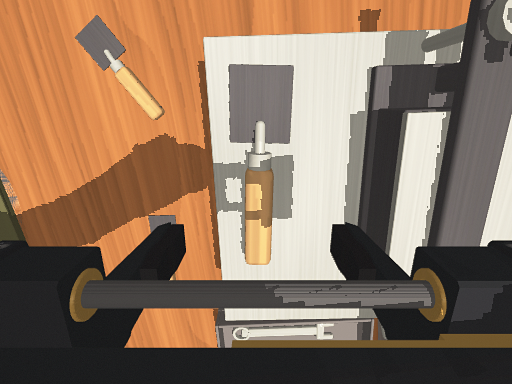

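The wrist view shows the table trowel with its handle at (259,215) between the open fingers, aligned with the tool. One of the small trowels is at upper left (120,65). Descending.

>>> apply_moves --series '[{"x":0,"y":0.01,"z":0.03,"wx":0,"wy":0.0015,"wz":0.007,"fingers":1},{"x":0,"y":0.008,"z":0.03,"wx":0,"wy":0,"wz":0,"fingers":1},{"x":0,"y":0,"z":0.03,"wx":0,"wy":0,"wz":0,"fingers":1},{"x":0,"y":0,"z":0.03,"wx":0,"wy":0,"wz":0,"fingers":1},{"x":0,"y":0,"z":0,"wx":0,"wy":0,"wz":0,"fingers":1}]'

```text
clock: 2.65
tool_pos: [0.49, -0.0094, 0.1486]
eef_rot: [0.997, -0.075, -0.002, 0.003]
contact_force: [0.4, -0.1, 0.8]
opening: 0.998
```

```bash
python3 -c "
from h import *
plan([.495,.002,.123],-7.5)"
```

```text
clock 2.65 pos [ 0.49   -0.0094  0.1486] F [ 0.4 -0.1  0.8] op 0.998
shift [ 0.0042 -0.0153  0.0319] turn [ 0.002   0.0014 -0.0064]
```

>>> apply_moves --series '[{"x":0.004,"y":-0.012,"z":0.005,"wx":0.002,"wy":0.0014,"wz":-0.006,"fingers":1},{"x":0,"y":0,"z":0.01,"wx":0,"wy":0,"wz":0,"fingers":1},{"x":0,"y":0,"z":0.01,"wx":0,"wy":0,"wz":0,"fingers":1},{"x":0,"y":0,"z":0,"wx":0,"wy":0,"wz":0,"fingers":1}]'

```text
clock: 3.15
tool_pos: [0.496, -0.0009, 0.1293]
eef_rot: [0.998, -0.066, 0.002, -0.0]
contact_force: [0.0, 0.2, 1.1]
opening: 1.003
```

```bash
python3 -c "
from h import *
plan([.495,.002,.123],-7.5)"
```

```text
clock 3.15 pos [ 0.496  -0.0009  0.1293] F [0.  0.2 1.1] op 1.003
shift [-0.0017 -0.0034  0.0079] turn [-0.0002 -0.0012 -0.0007]
```

>>> apply_moves --series '[{"x":-0.001,"y":-0.003,"z":0.007,"wx":0,"wy":-0.001,"wz":0,"fingers":0.2},{"x":0,"y":0,"z":0,"wx":0,"wy":0,"wz":0,"fingers":-1},{"x":0,"y":0,"z":0,"wx":0,"wy":0,"wz":0,"fingers":-1},{"x":0,"y":0,"z":0,"wx":0,"wy":0,"wz":0,"fingers":-1},{"x":0,"y":0,"z":0,"wx":0,"wy":0,"wz":0,"fingers":-1},{"x":0,"y":0,"z":0,"wx":0,"wy":0,"wz":0,"fingers":-1}]' --force 30

```text
clock: 3.9
tool_pos: [0.4958, 0.0018, 0.1238]
eef_rot: [0.998, -0.067, 0.001, -0.0]
contact_force: [-0.3, 0.2, 0.1]
opening: 0.343
```

>>> apply_moves --series '[{"x":0,"y":0,"z":0,"wx":0,"wy":0,"wz":0,"fingers":-1},{"x":0,"y":0,"z":-0.02,"wx":0,"wy":0,"wz":0,"fingers":-1},{"x":0,"y":0,"z":-0.04,"wx":0,"wy":0,"wz":0,"fingers":-1},{"x":0,"y":0,"z":-0.05,"wx":0,"wy":0,"wz":0,"fingers":-1},{"x":0,"y":0,"z":-0.05,"wx":0,"wy":0,"wz":0,"fingers":-1},{"x":0,"y":0,"z":-0.02,"wx":0,"wy":0,"wz":0,"fingers":-1},{"x":0,"y":0,"z":0,"wx":0,"wy":0,"wz":0,"fingers":-1}]'

```text
clock: 4.78
tool_pos: [0.4931, 0.0007, 0.27]
eef_rot: [0.998, -0.067, -0.003, 0.001]
contact_force: [0.5, -0.9, -3.0]
opening: 0.311
```

```bash
python3 -c "
from h import *
plan([.49,-.396,.26],-93)
rows([.49,-.396,.26],-93,12)"
```

```text
clock 4.78 pos [0.4931 0.0007 0.27  ] F [ 0.5 -0.9 -3. ] op 0.311
shift [0.0621 0.4919 0.0131] turn [0.0019 0.001  0.4743]
{"x":0.0052,"y":0.0410,"z":0.0010,"wz":0.0395},
{"x":0.0102,"y":0.0400,"z":0.0010,"wz":0.0395},
{"x":0.0151,"y":0.0385,"z":0.0010,"wz":0.0395},
{"x":0.0197,"y":0.0363,"z":0.0010,"wz":0.0395},
{"x":0.0241,"y":0.0336,"z":0.0010,"wz":0.0395},
{"x":0.0281,"y":0.0303,"z":0.0010,"wz":0.0395},
{"x":0.0316,"y":0.0266,"z":0.0010,"wz":0.0395},
{"x":0.0346,"y":0.0225,"z":0.0010,"wz":0.0395},
{"x":0.0372,"y":0.0181,"z":0.0010,"wz":0.0395},
{"x":0.0391,"y":0.0133,"z":0.0010,"wz":0.0395},
{"x":0.0405,"y":0.0084,"z":0.0010,"wz":0.0395},
{"x":0.0412,"y":0.0033,"z":0.0010,"wz":0.0395},
```

>>> apply_moves --series '[{"x":0.005,"y":0.041,"z":0,"wx":0,"wy":0,"wz":0.039,"fingers":-1},{"x":0.01,"y":0.04,"z":0,"wx":0,"wy":0,"wz":0.039,"fingers":-1},{"x":0.015,"y":0.038,"z":0,"wx":0,"wy":0,"wz":0.039,"fingers":-1},{"x":0.02,"y":0.036,"z":0,"wx":0,"wy":0,"wz":0.039,"fingers":-1},{"x":0.024,"y":0.034,"z":0,"wx":0,"wy":0,"wz":0.039,"fingers":-1},{"x":0.028,"y":0.03,"z":0,"wx":0,"wy":0,"wz":0.039,"fingers":-1},{"x":0.032,"y":0.027,"z":0,"wx":0,"wy":0,"wz":0.039,"fingers":-1},{"x":0.035,"y":0.022,"z":0,"wx":0,"wy":0,"wz":0.039,"fingers":-1}]'

```text
clock: 5.78
tool_pos: [0.4837, -0.2674, 0.2587]
eef_rot: [0.843, -0.538, -0.012, 0.005]
contact_force: [0.7, 0.8, -3.2]
opening: 0.313
```

```bash
python3 -c "
from h import *
plan([.49,-.396,.22],-93)
rows([.49,-.396,.22],-93,6)"
```

```text
clock 5.78 pos [ 0.4837 -0.2674  0.2587] F [ 0.7  0.8 -3.2] op 0.313
shift [0.1498 0.0593 0.0475] turn [0.0079 0.0028 0.1548]
{"x":0.0249,"y":0.0101,"z":0.0081,"wz":0.0258},
{"x":0.0256,"y":0.0080,"z":0.0081,"wz":0.0258},
{"x":0.0262,"y":0.0059,"z":0.0081,"wz":0.0258},
{"x":0.0265,"y":0.0038,"z":0.0081,"wz":0.0258},
{"x":0.0268,"y":0.0016,"z":0.0081,"wz":0.0258},
{"x":0.0268,"y":-0.0006,"z":0.0081,"wz":0.0258},
```

>>> apply_moves --series '[{"x":0.025,"y":0.01,"z":0.008,"wx":0.004,"wy":0.0015,"wz":0.026,"fingers":-1},{"x":0.026,"y":0.008,"z":0.008,"wx":0.002,"wy":0,"wz":0.026,"fingers":-1},{"x":0.026,"y":0.006,"z":0.008,"wx":0,"wy":0,"wz":0.026,"fingers":-1},{"x":0.026,"y":0.004,"z":0.008,"wx":0,"wy":0,"wz":0.026,"fingers":-1},{"x":0.023,"y":0.002,"z":0.008,"wx":0,"wy":0,"wz":0.026,"fingers":-1},{"x":0.01,"y":0,"z":0.008,"wx":0,"wy":0,"wz":0.02,"fingers":-1},{"x":0,"y":0,"z":0,"wx":0,"wy":0,"wz":0,"fingers":-1}]'

```text
clock: 6.65
tool_pos: [0.4848, -0.3861, 0.2121]
eef_rot: [-0.683, 0.73, 0.008, -0.001]
contact_force: [0.7, -0.8, -1.2]
opening: 0.314
```

```bash
python3 - <<'E'
from h import *
from plant import *
plan([.49,-.396,.008],-93)
p,d=snapshot('top');m=camera_model('top');np.savez('top1.npz',p=p,d=d,**m)
q,_=snapshot('side')
cv2.imwrite('pics/t1.png',np.hstack([cv2.resize(p[130:260,300:430],(400,400)),cv2.resize(q[120:220,230:380],(400,400))])[:,:,::-1])
E
```

```text
clock 6.65 pos [ 0.4848 -0.3861  0.2121] F [ 0.7 -0.8 -1.2] op 0.314
shift [ 0.014  -0.0105  0.2549] turn [ 0.004   0.0028 -0.0047]
```

View pics/t1.png

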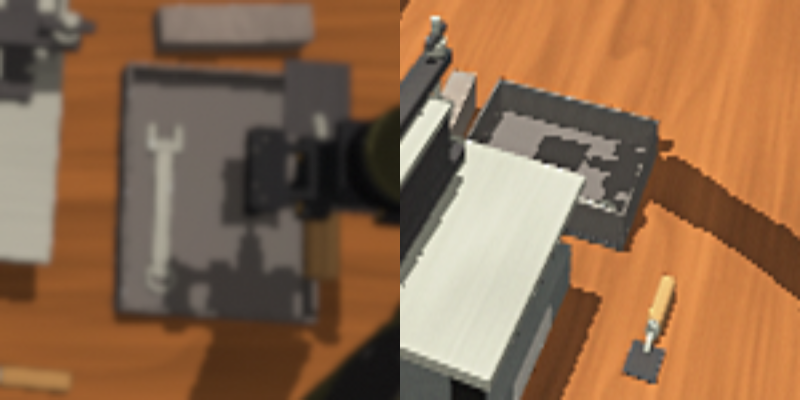

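The picture shows the trowel held level, blade towards +x, over the free -y half of the tray. The wrench at (160,210) in the crop is clear. Lowering.

>>> apply_moves --series '[{"x":0.007,"y":-0.005,"z":0.03,"wx":0.004,"wy":0.003,"wz":-0.004,"fingers":-1},{"x":0.007,"y":-0.005,"z":0.04,"wx":0,"wy":0,"wz":0,"fingers":-1},{"x":0,"y":0,"z":0.04,"wx":0,"wy":0,"wz":0,"fingers":-1},{"x":0,"y":0,"z":0.04,"wx":0,"wy":0,"wz":0,"fingers":-1},{"x":0,"y":0,"z":0.03,"wx":0,"wy":0,"wz":0,"fingers":-1},{"x":0,"y":0,"z":0,"wx":0,"wy":0,"wz":0,"fingers":-1}]'

```text
clock: 7.5
tool_pos: [0.4985, -0.3942, 0.0683]
eef_rot: [-0.691, 0.722, -0.004, 0.003]
contact_force: [0.4, 1.1, -1.9]
opening: 0.321
```

```bash
python3 -c "
from h import *
plan([.49,-.396,.009],-93)"
```

```text
clock 7.5 pos [ 0.4985 -0.3942  0.0683] F [ 0.4  1.1 -1.9] op 0.321
shift [0.0027 0.0112 0.074 ] turn [-0.0031 -0.0001  0.0027]
```

>>> apply_moves --series '[{"x":0.002,"y":0.009,"z":0.01,"wx":-0.003,"wy":0,"wz":0.002,"fingers":-1},{"x":0,"y":0,"z":0.02,"wx":0,"wy":0,"wz":0,"fingers":-1},{"x":0,"y":0,"z":0.02,"wx":0,"wy":0,"wz":0,"fingers":-1},{"x":0,"y":0,"z":0.01,"wx":0,"wy":0,"wz":0,"fingers":-1},{"x":0,"y":0,"z":0,"wx":0,"wy":0,"wz":0,"fingers":-1}]'

```text
clock: 8.12
tool_pos: [0.493, -0.3965, 0.0199]
eef_rot: [-0.689, 0.725, -0.002, 0.0]
contact_force: [0.4, -0.0, -2.0]
opening: 0.315
```

```bash
python3 -c "
from h import *
plan([.49,-.396,.009],-93)"
```

```text
clock 8.12 pos [ 0.493  -0.3965  0.0199] F [ 0.4 -0.  -2. ] op 0.315
shift [-0.0005  0.0038  0.0136] turn [-0.0013 -0.0008  0.0007]
```

>>> apply_moves --series '[{"x":0,"y":0.002,"z":0.005,"wx":-0.001,"wy":0,"wz":0,"fingers":-1},{"x":0,"y":0,"z":0.005,"wx":0,"wy":0,"wz":0,"fingers":-1},{"x":0,"y":0,"z":0.002,"wx":0,"wy":0,"wz":0,"fingers":-1},{"x":0,"y":0,"z":0,"wx":0,"wy":0,"wz":0,"fingers":-1}]'

```text
clock: 8.62
tool_pos: [0.492, -0.3969, 0.0105]
eef_rot: [-0.689, 0.725, -0.002, -0.001]
contact_force: [0.3, -0.0, -2.5]
opening: 0.317
```

>>> apply_moves --series '[{"x":0,"y":0,"z":0.002,"wx":0,"wy":0,"wz":0,"fingers":-1},{"x":0,"y":0,"z":0,"wx":0,"wy":0,"wz":0,"fingers":-1},{"x":0,"y":0,"z":0,"wx":0,"wy":0,"wz":0,"fingers":-0.05},{"x":0,"y":0,"z":0,"wx":0,"wy":0,"wz":0,"fingers":-0.05},{"x":0,"y":0,"z":0,"wx":0,"wy":0,"wz":0,"fingers":-0.05}]'

```text
clock: 9.25
tool_pos: [0.4932, -0.3977, 0.0101]
eef_rot: [-0.689, 0.725, -0.004, -0.0]
contact_force: [-0.0, -0.2, -0.4]
opening: 0.476
```

>>> apply_moves --series '[{"x":0,"y":0,"z":-0.01,"wx":0,"wy":0,"wz":0,"fingers":-0.05},{"x":0,"y":0,"z":-0.03,"wx":0,"wy":0,"wz":0,"fingers":-0.05},{"x":0,"y":0,"z":-0.06,"wx":0,"wy":0,"wz":0,"fingers":-0.05},{"x":0,"y":0,"z":-0.07,"wx":0,"wy":0,"wz":0,"fingers":-0.05},{"x":0,"y":0,"z":-0.07,"wx":0,"wy":0,"wz":0,"fingers":-0.05},{"x":0,"y":0,"z":-0.07,"wx":0,"wy":0,"wz":0,"fingers":-0.05},{"x":0,"y":0,"z":-0.03,"wx":0,"wy":0,"wz":0,"fingers":-0.05}]'

```text
clock: 10.12
tool_pos: [0.4912, -0.3957, 0.2923]
eef_rot: [-0.689, 0.725, -0.003, -0.0]
contact_force: [0.0, -0.0, -0.8]
opening: 0.474
```

```bash
python3 - <<'E'
from h import *
from plant import *
print(get_state()['q'].round(2))
plan([.5303,.4266,.27],-46.3)
rows([.5303,.4266,.28],-46.3,18)
E
```

```text
[ 0.63  0.64 -0.05  1.49  0.04  1.01 -1.05]
clock 10.12 pos [ 0.4912 -0.3957  0.2923] F [ 0.  -0.  -0.8] op 0.474
shift [-1.0291  0.0026  0.0231] turn [-0.0006 -0.0019 -0.2587]
{"x":-0.0572,"y":0.0001,"z":0.0009,"wz":-0.0144},
{"x":-0.0571,"y":-0.0024,"z":0.0009,"wz":-0.0144},
{"x":-0.0569,"y":-0.0050,"z":0.0009,"wz":-0.0144},
{"x":-0.0567,"y":-0.0076,"z":0.0009,"wz":-0.0144},
{"x":-0.0563,"y":-0.0101,"z":0.0009,"wz":-0.0144},
{"x":-0.0557,"y":-0.0127,"z":0.0009,"wz":-0.0144},
{"x":-0.0551,"y":-0.0152,"z":0.0009,"wz":-0.0144},
{"x":-0.0544,"y":-0.0176,"z":0.0009,"wz":-0.0144},
{"x":-0.0535,"y":-0.0201,"z":0.0009,"wz":-0.0144},
{"x":-0.0526,"y":-0.0225,"z":0.0009,"wz":-0.0144},
{"x":-0.0515,"y":-0.0248,"z":0.0009,"wz":-0.0144},
{"x":-0.0503,"y":-0.0271,"z":0.0009,"wz":-0.0144},
{"x":-0.0491,"y":-0.0294,"z":0.0009,"wz":-0.0144},
{"x":-0.0477,"y":-0.0315,"z":0.0009,"wz":-0.0144},
{"x":-0.0462,"y":-0.0337,"z":0.0009,"wz":-0.0144},
{"x":-0.0446,"y":-0.0357,"z":0.0009,"wz":-0.0144},
{"x":-0.0430,"y":-0.0377,"z":0.0009,"wz":-0.0144},
{"x":-0.0412,"y":-0.0396,"z":0.0009,"wz":-0.0144},
```

>>> apply_moves --series '[{"x":-0.057,"y":0,"z":0,"wx":0,"wy":0,"wz":-0.0145,"fingers":-0.05},{"x":-0.057,"y":-0.002,"z":0,"wx":0,"wy":0,"wz":-0.0145,"fingers":-0.05},{"x":-0.057,"y":-0.005,"z":0,"wx":0,"wy":0,"wz":-0.0145,"fingers":-0.05},{"x":-0.057,"y":-0.008,"z":0,"wx":0,"wy":0,"wz":-0.0145,"fingers":-0.05},{"x":-0.056,"y":-0.01,"z":0,"wx":0,"wy":0,"wz":-0.0145,"fingers":-0.05},{"x":-0.056,"y":-0.013,"z":0,"wx":0,"wy":0,"wz":-0.0145,"fingers":-0.05},{"x":-0.055,"y":-0.015,"z":0,"wx":0,"wy":0,"wz":-0.0145,"fingers":-0.05},{"x":-0.054,"y":-0.018,"z":0,"wx":0,"wy":0,"wz":-0.0145,"fingers":-0.05}]'

```text
clock: 11.12
tool_pos: [0.5083, -0.0254, 0.2972]
eef_rot: [0.81, -0.587, 0.011, 0.001]
contact_force: [0.9, 0.8, 0.6]
opening: 0.476
```

```bash
python3 - <<'E'
from h import *
plan([.5303,.4266,.28],-46.3)
rows([.5303,.4266,.28],-46.3,9)
E
```

```text
clock 11.12 pos [ 0.5083 -0.0254  0.2972] F [0.9 0.8 0.6] op 0.476
shift [-0.5286 -0.2018  0.0141] turn [-0.0025 -0.0067 -0.142 ]
{"x":-0.0587,"y":-0.0224,"z":0.0024,"wz":-0.0158},
{"x":-0.0575,"y":-0.0253,"z":0.0024,"wz":-0.0158},
{"x":-0.0562,"y":-0.0281,"z":0.0024,"wz":-0.0158},
{"x":-0.0547,"y":-0.0309,"z":0.0024,"wz":-0.0158},
{"x":-0.0531,"y":-0.0336,"z":0.0024,"wz":-0.0158},
{"x":-0.0514,"y":-0.0362,"z":0.0024,"wz":-0.0158},
{"x":-0.0496,"y":-0.0387,"z":0.0024,"wz":-0.0158},
{"x":-0.0476,"y":-0.0411,"z":0.0024,"wz":-0.0158},
{"x":-0.0455,"y":-0.0434,"z":0.0024,"wz":-0.0158},
```

>>> apply_moves --series '[{"x":-0.059,"y":-0.022,"z":0.002,"wx":-0.0025,"wy":-0.0065,"wz":-0.016,"fingers":-0.05},{"x":-0.057,"y":-0.025,"z":0.002,"wx":0,"wy":0,"wz":-0.016,"fingers":-0.05},{"x":-0.056,"y":-0.028,"z":0.002,"wx":0,"wy":0,"wz":-0.016,"fingers":-0.05},{"x":-0.055,"y":-0.031,"z":0.002,"wx":0,"wy":0,"wz":-0.016,"fingers":-0.05},{"x":-0.053,"y":-0.034,"z":0.002,"wx":0,"wy":0,"wz":-0.016,"fingers":-0.05},{"x":-0.051,"y":-0.036,"z":0.002,"wx":0,"wy":0,"wz":-0.016,"fingers":-0.05},{"x":-0.05,"y":-0.039,"z":0.002,"wx":0,"wy":0,"wz":-0.016,"fingers":-0.05},{"x":-0.035,"y":-0.03,"z":0,"wx":0,"wy":0,"wz":-0.014,"fingers":-0.05}]'

```text
clock: 12.12
tool_pos: [0.523, 0.3749, 0.2915]
eef_rot: [0.912, -0.41, 0.004, -0.003]
contact_force: [-0.2, -0.5, -0.3]
opening: 0.471
```

```bash
python3 - <<'E'
from h import *
plan([.5303,.4266,.24],-46.3)
E
```

```text
clock 12.12 pos [0.523  0.3749 0.2915] F [-0.2 -0.5 -0.3] op 0.471
shift [-0.0426 -0.049   0.0647] turn [-0.003  -0.0015 -0.012 ]
```

>>> apply_moves --series '[{"x":-0.02,"y":-0.022,"z":0.015,"wx":-0.003,"wy":-0.0015,"wz":-0.012,"fingers":-0.05},{"x":-0.015,"y":-0.018,"z":0.015,"wx":0,"wy":0,"wz":0,"fingers":-0.05},{"x":-0.005,"y":-0.006,"z":0.015,"wx":0,"wy":0,"wz":0,"fingers":-0.05},{"x":0,"y":0,"z":0,"wx":0,"wy":0,"wz":0,"fingers":-0.05},{"x":0,"y":0,"z":0,"wx":0,"wy":0,"wz":0,"fingers":-0.05}]'

```text
clock: 12.75
tool_pos: [0.5276, 0.4262, 0.2553]
eef_rot: [0.92, -0.392, 0.0, -0.0]
contact_force: [-0.4, -0.9, -0.3]
opening: 0.477
```

```bash
python3 - <<'E'
from h import *
from plant import *
plan([.5303,.4266,.17],-46.3)
m=camera_model('wrist');p,d=snapshot('wrist');np.savez('w2.npz',p=p,d=d,**m)
t,dt=snapshot('top');s,_=snapshot('side')
z=load('w2.npz');W=cloud(z);k=(d>0)&(W[...,2]>.136)&(W[...,2]<.153)&(np.hypot(W[...,0]-.53,W[...,1]-.427)<.035)
v,u=np.nonzero(k);print('knob wrist',k.sum(), u.mean() if k.any() else 0,v.mean() if k.any() else 0)
if k.any():
    q=np.array([onplane(z,a,b,.148)[:2] for a,b in zip(u,v)],np.float32);print(cv2.minEnclosingCircle(q),q.mean(0))
im=np.zeros((384,800,3),np.uint8);im[:,:512]=p;im[:288,512:]=cv2.resize(t[140:250,320:430],(288,288));cv2.imwrite('pics/w2.png',im[:,:,::-1])
E
```

```text
clock 12.75 pos [0.5276 0.4262 0.2553] F [-0.4 -0.9 -0.3] op 0.477
shift [ 0.002  -0.0027  0.1067] turn [-0.0002 -0.0002  0.0006]
knob wrist 459 257.63398692810455 180.97167755991285
((0.5310782194137573, 0.4287751317024231), 0.012483520433306694) [0.5312128  0.42881706]
```

View pics/w2.png

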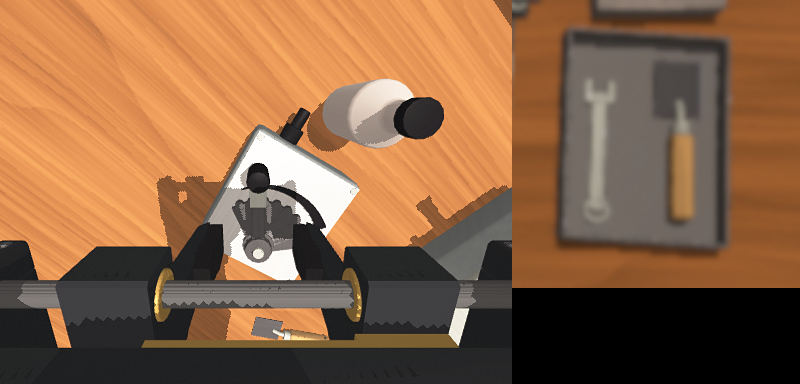

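The wrist view shows the knob at (258,176) in line with the pivot nut at (258,253), centred between the fingers. The top inset shows the trowel lying flat in the free half of the tray, clear of the wrench. Lowering over the knob.

>>> apply_moves --series '[{"x":0.001,"y":-0.005,"z":0.02,"wx":0,"wy":0,"wz":0,"fingers":-0.05},{"x":0,"y":0,"z":0.03,"wx":0,"wy":0,"wz":0,"fingers":-0.05},{"x":0,"y":0,"z":0.03,"wx":0,"wy":0,"wz":0,"fingers":-0.05},{"x":0,"y":0,"z":0,"wx":0,"wy":0,"wz":0,"fingers":-0.05},{"x":0,"y":0,"z":0,"wx":0,"wy":0,"wz":0,"fingers":-0.05}]'

```text
clock: 13.52
tool_pos: [0.5328, 0.4278, 0.1887]
eef_rot: [0.919, -0.393, 0.001, -0.001]
contact_force: [-0.4, 0.5, -0.5]
opening: 0.478
```

```bash
python3 - <<'E'
from h import *
plan([.531,.428,.127],-46.3)
E
```

```text
clock 13.53 pos [0.5328 0.4278 0.1887] F [-0.4  0.5 -0.5] op 0.478
shift [-0.0018  0.0016  0.0771] turn [-0.0007 -0.0003  0.    ]
```

>>> apply_moves --series '[{"x":-0.0015,"y":0.001,"z":0.02,"wx":0,"wy":0,"wz":0,"fingers":-0.05},{"x":0,"y":0,"z":0.025,"wx":0,"wy":0,"wz":0,"fingers":-0.05},{"x":0,"y":0,"z":0.025,"wx":0,"wy":0,"wz":0,"fingers":-0.05},{"x":0,"y":0,"z":0.005,"wx":0,"wy":0,"wz":0,"fingers":-0.05},{"x":0,"y":0,"z":0,"wx":0,"wy":0,"wz":0,"fingers":-0.1}]'

```text
clock: 14.15
tool_pos: [0.5324, 0.4296, 0.128]
eef_rot: [0.919, -0.393, 0.002, -0.003]
contact_force: [-1.0, -0.6, 1.0]
opening: 0.449
```

```bash
cat > ch.py <<'E'
from h import *
import sys
# tool relative to knob circle: angle travelled from notch1 (mm of arc) and radius
from plant import get_state
P=np.array([.4587,.3589]);s=get_state();d=s['tool_pos'][:2]-P
R0=R.from_quat(s['eef_rot']).as_matrix()
print('arc mm from n1',round((np.radians(43.7)-np.arctan2(d[1],d[0]))*100,1),'r',round(np.hypot(*d)*1000,1),'yaw',np.degrees(np.arctan2(R0[1,0],R0[0,0])).round(1))
a=43.7-float(sys.argv[1])/100*57.2958 # target arc mm*1e-3*... 
a=43.7-np.degrees(float(sys.argv[1])/100)
yaw=float(sys.argv[2]) if len(sys.argv)>2 else a-90
b=np.radians(a);plan([P[0]+.1*np.cos(b),P[1]+.1*np.sin(b),.127],yaw,s)
E
python3 ch.py 29
```

```text
arc mm from n1 -0.2 r 102.2 yaw -46.3
clock 14.15 pos [0.5324 0.4296 0.128 ] F [-1.  -0.6  1. ] op 0.449
shift [0.036  0.008  0.0012] turn [-0.0023  0.0001  0.0923]
```

>>> apply_moves --series '[{"x":0.009,"y":0.002,"z":0,"wx":-0.002,"wy":0,"wz":0.023,"fingers":-0.1},{"x":0.009,"y":0.001,"z":0,"wx":0,"wy":0,"wz":0.023,"fingers":-0.1},{"x":0.009,"y":0.001,"z":0,"wx":0,"wy":0,"wz":0.023,"fingers":-0.1}]'

```text
clock: 14.52
tool_pos: [0.5355, 0.421, 0.1287]
eef_rot: [0.872, -0.49, -0.008, -0.004]
contact_force: [-6.6, 9.1, -6.7]
opening: 0.448
```

```bash
python3 ch.py 28
```

```text
arc mm from n1 8.3 r 98.8 yaw -58.7
clock 14.53 pos [0.5355 0.421  0.1287] F [-6.6  9.1 -6.7] op 0.448
shift [ 0.0245 -0.0024  0.0017] turn [0.0003 0.0055 0.0203]
```

>>> apply_moves --series '[{"x":0.016,"y":-0.001,"z":0,"wx":0,"wy":0.005,"wz":0.01,"fingers":-0.1}]'

```text
clock: 14.65
tool_pos: [0.5355, 0.4202, 0.1286]
eef_rot: [0.865, -0.502, -0.008, -0.004]
contact_force: [-12.3, 17.2, -5.8]
opening: 0.453
```

```bash
python3 ch.py 28
```

```text
arc mm from n1 8.9 r 98.3 yaw -60.2
clock 14.65 pos [0.5355 0.4202 0.1286] F [-12.3  17.2  -5.8] op 0.453
shift [ 0.0235 -0.0035  0.0016] turn [0.0007 0.0056 0.0119]
```

```bash
python3 - <<'E'
from h import *
from plant import *
p,d=snapshot('wrist');s,_=snapshot('side');plan([.5355,.42,.127],-60)
im=np.zeros((400,800,3),np.uint8);im[:,:400]=cv2.resize(p[120:330,150:360],(400,400));im[:,400:]=cv2.resize(s[210:320,160:270],(400,400));cv2.imwrite('pics/w3.png',im[:,:,::-1])
E
python3 ch.py 28
```

```text
clock 14.75 pos [0.5354 0.4204 0.1286] F [-9.1 14.1 -6.6] op 0.449
shift [0.0005 0.0002 0.002 ] turn [ 0.0006  0.0055 -0.0006]
arc mm from n1 8.7 r 98.3 yaw -60.1
clock 14.75 pos [0.5354 0.4204 0.1286] F [-9.1 14.1 -6.6] op 0.449
shift [ 0.0238 -0.0034  0.0016] turn [0.0007 0.0054 0.0124]
```

View pics/w3.png

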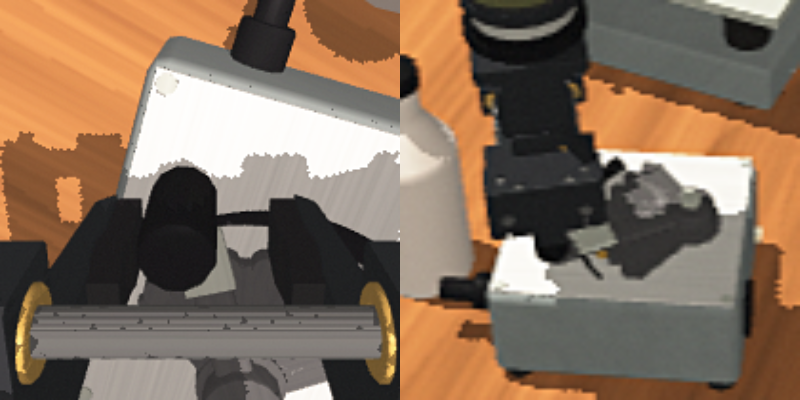

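The left finger bears on the knob at crop (175,230) and the right finger is free. The lever is still in its notch, so I'll push a bit harder, one row at a time.

>>> apply_moves --series '[{"x":0.022,"y":-0.002,"z":0.001,"wx":0,"wy":0.005,"wz":0.006,"fingers":-0.1}]'

```text
clock: 14.88
tool_pos: [0.5358, 0.4199, 0.1284]
eef_rot: [0.863, -0.505, -0.011, -0.005]
contact_force: [-16.7, 21.3, -1.7]
opening: 0.452
```

```bash
python3 ch.py 28; python3 -c "
from plant import *;s=get_state();print(s['moment'].round(2),s['joint_torque'].round(1),s['q'].round(3))"
```

```text
arc mm from n1 9.3 r 98.3 yaw -60.7
clock 14.88 pos [0.5358 0.4199 0.1284] F [-16.7  21.3  -1.7] op 0.452
shift [ 0.023  -0.0036  0.0012] turn [0.001  0.0074 0.0093]
[4.21 3.31 0.09] [ 17.8 -60.8  14.3 -14.    5.8   1.6  -0. ] [-0.629  0.894 -0.183  1.472  0.169  0.789 -1.922]
```

```bash
python3 - <<'E'
from h import *
from plant import *
s=get_state();m=camera_model('wrist');p,d=snapshot('wrist');np.savez('w4.npz',p=p,d=d,**m)
z=load('w4.npz');W=cloud(z);Q=R.from_quat(s['eef_rot']).inv().apply((W-s['tool_pos']).reshape(-1,3)).reshape(W.shape)*1000
for lo,hi in((.143,.152),(.1,.113)):
    k=(d>0)&(W[...,2]>lo)&(W[...,2]<hi)&(abs(Q[...,0])<60)&(abs(Q[...,1])<45)
    H,_,_=np.histogram2d(Q[k][:,1],Q[k][:,0],bins=[np.arange(-45,46,6),np.arange(-60,61,6)]);print(lo,'rows tool y -45.., cols tool x -60..');print(H.astype(int))
print(s['tool_pos'],s['contact_force'],get_state()['contact_force'])
# knob top in world by onplane on flat pts
k=(d>0)&(W[...,2]>.144)&(W[...,2]<.1515)&(Q[...,0]>-20)&(Q[...,0]<17)&(abs(Q[...,1])<18)
P=W[k];print(len(P),P.mean(0),cv2.minEnclosingCircle(P[:,:2].astype(np.float32)))
E
```

```text
0.143 rows tool y -45.., cols tool x -60..
[[  0   0   0   0   0   0   0   0   0   0   0   0   0   0   0   0   0   0
    0   0]
 [  0   0   0   0   0   0   0   0   0   0   0   0   0   0   0   0   0   0
    0   0]
 [  0   0   0   0   0   0   0   0   0   0   0   0   0   0   0   0   0   0
    0   0]
 [  0   0   0   0   0   0   0   0   0   0   0   0   0   0   0   0   0   0
    0   0]
 [  0   0   0   0   0   0   0   0   0   0   0   0   0   0   0   0   0   0
    0   0]
 [  0   0   0   0  58  69  10   2  56  25   0   0   0  10  41  84   0   0
    0   0]
 [  0   0   0   0   0  40 113 117 122 146  37   0   0  87  72   0   0   0
    0   0]
 [  0   0   0   0   0   0  57 111 112 110  69   0   0  50   0   0   0   0
    0   0]
 [  0   0   0   0   0   0  44  82 105 103  25   0   0  47   0   0   0   0
    0   0]
 [  0   0   0   0   0   0   3  10  38  20   0   0   0   3   0   0   0   0
    0   0]
 [  0   0   0   0   0   0   0   0   0   0   0   0   0   0   0   0   0   0
    0   0]
 [  0   0   0   0   0   0   0   0   0   0   0   0   0   0   0   0   0   0
    0   0]
 [  0   0   0   0   0   0   0   0   0
[... 728 characters left out ...]
0  0  8  0  0  0  0  0  0  0  0  0]
 [ 0  0  0  0  0  0  0  0  0  0  0  0  0  0  0  0  0  0  0  0]
 [ 0  0  0  0  0  0  0  0  0  0  2  0  0  0  0  0  0  0  0  0]
 [ 0  0  0  0  0  0  0  0  0  0 19 15  0  0  0  0  0  0  0  0]
 [ 0  0  0  0  0  0  0  0  0  0 15 29  0  0  0  0  0  0  0  0]
 [ 0  0  0  0  0  0  0  0  0  0 22 50  0  0  0  0  0  0  0  0]
 [ 0  0  0  0  0  0  0  0  0  3 49 67  1  0  0  0  0  0  0  0]
 [ 0  0  0  0  0  0  0  0  6 42 37 28  0  0  0  0  0  0  0  0]]
[0.53575077 0.41990804 0.12837544] [-16.65419264  21.27700888  -1.65575901] [-13.97642004  17.97497382  -2.92897226]
1360 [0.5320205  0.42727991 0.14700666] ((0.5310737490653992, 0.42815688252449036), 0.013595912605524063)
```

```bash
python3 - <<'E'
from h import *
from plant import *
s,_=snapshot('side');t,_=snapshot('top')
im=np.zeros((600,800,3),np.uint8);im[:,:480]=cv2.resize(s[80:330,120:320],(480,600),interpolation=3);im[:320,480:]=cv2.resize(t[120:240,90:210],(320,320),interpolation=3)
cv2.imwrite('pics/s5.png',im[:,:,::-1]);print(get_state()['contact_force'],get_state()['tool_pos'])
E
```

```text
[-12.89847393  17.88084734  -2.9922554 ] [0.53568417 0.41999662 0.12842309]
```

View pics/s5.png

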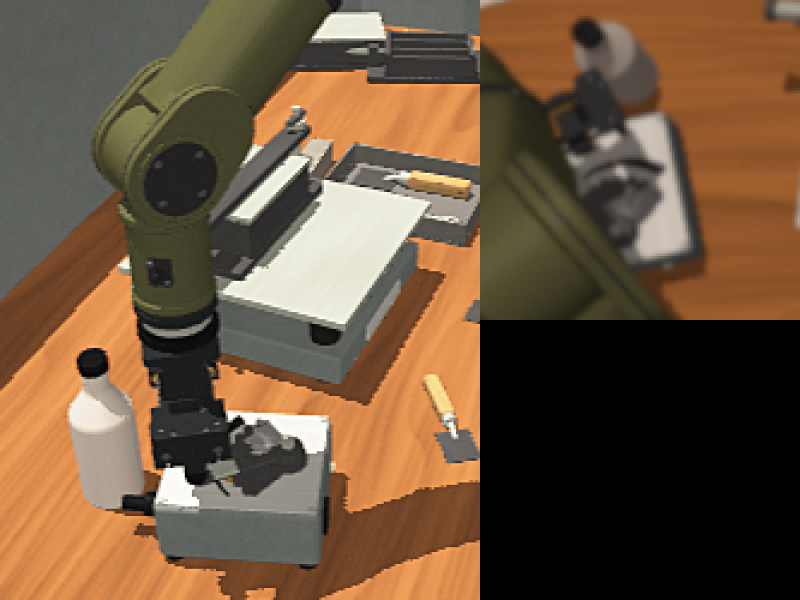

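The picture shows the gripper clear of the bottle and everything else, with only the rear finger on the knob. I'll back off, square up to the tangent and push again.

>>> apply_moves --series '[{"x":-0.008,"y":0,"z":0,"wx":0,"wy":0.007,"wz":-0.04,"fingers":-0.1},{"x":0,"y":0,"z":0,"wx":0,"wy":0,"wz":-0.03,"fingers":-0.1},{"x":0,"y":0,"z":0,"wx":0,"wy":0,"wz":0,"fingers":-0.1}]'

```text
clock: 15.4
tool_pos: [0.5297, 0.4321, 0.1316]
eef_rot: [0.916, -0.401, -0.002, -0.004]
contact_force: [-0.0, -0.1, 0.3]
opening: 0.451
```

```bash
python3 ch.py 5 -48
```

```text
arc mm from n1 -3.8 r 102.0 yaw -47.3
clock 15.4 pos [0.5297 0.4321 0.1316] F [-0.  -0.1  0.3] op 0.451
shift [0.0111 0.0024 0.0057] turn [-0.0015  0.0022  0.0037]
```

>>> apply_moves --series '[{"x":0.005,"y":0.0025,"z":0.007,"wx":-0.0015,"wy":0.002,"wz":0.003,"fingers":-0.1},{"x":0.003,"y":0,"z":0.007,"wx":0,"wy":0,"wz":0,"fingers":-0.1},{"x":0,"y":0,"z":0,"wx":0,"wy":0,"wz":0,"fingers":-0.1}]'

```text
clock: 15.78
tool_pos: [0.5339, 0.4247, 0.1203]
eef_rot: [0.913, -0.408, 0.001, -0.0]
contact_force: [-0.4, -0.5, -0.3]
opening: 0.451
```

```bash
python3 ch.py 20 -50
```

```text
arc mm from n1 4.4 r 99.9 yaw -48.2
clock 15.78 pos [0.5339 0.4247 0.1203] F [-0.4 -0.5 -0.3] op 0.451
shift [ 0.0194  0.0016 -0.0083] turn [-0.0002 -0.0004  0.01  ]
```

>>> apply_moves --series '[{"x":0.012,"y":0,"z":0,"wx":0,"wy":0,"wz":0,"fingers":-0.1},{"x":0.014,"y":0,"z":0,"wx":0,"wy":0,"wz":0,"fingers":-0.1}]'

```text
clock: 16.02
tool_pos: [0.537, 0.4219, 0.12]
eef_rot: [0.914, -0.405, -0.01, -0.005]
contact_force: [-13.4, 14.8, -3.4]
opening: 0.455
```

```bash
python3 ch.py 20 -50;python3 -c "
from plant import *;s=get_state();print(s['moment'].round(2))"
```

```text
arc mm from n1 8.5 r 100.5 yaw -47.8
clock 16.02 pos [0.537  0.4219 0.12  ] F [-13.4  14.8  -3.4] op 0.455
shift [ 0.014   0.0023 -0.009 ] turn [-0.0003  0.0072  0.0122]
[3.01 2.73 0.03]
```

>>> apply_moves --series '[{"x":-0.006,"y":0.001,"z":0,"wx":0,"wy":0.006,"wz":0,"fingers":-0.24},{"x":0,"y":0,"z":0,"wx":0,"wy":0,"wz":0,"fingers":-0.24},{"x":0,"y":0,"z":0,"wx":0,"wy":0,"wz":0,"fingers":-0.24}]'

```text
clock: 16.4
tool_pos: [0.5327, 0.4256, 0.1202]
eef_rot: [0.914, -0.405, -0.002, -0.002]
contact_force: [0.6, -0.2, -0.5]
opening: 0.379
```

```bash
python3 ch.py 26 -50
```

```text
arc mm from n1 2.9 r 99.7 yaw -47.8
clock 16.4 pos [0.5327 0.4256 0.1202] F [ 0.6 -0.2 -0.5] op 0.379
shift [ 0.0286  0.003  -0.0087] turn [-0.0005  0.0016  0.0125]
```

>>> apply_moves --series '[{"x":0.015,"y":0,"z":0,"wx":0,"wy":0.0015,"wz":0,"fingers":-0.24},{"x":0.024,"y":0.001,"z":0,"wx":0,"wy":0,"wz":0,"fingers":-0.24}]'

```text
clock: 16.65
tool_pos: [0.5354, 0.4234, 0.1198]
eef_rot: [0.917, -0.399, -0.017, -0.01]
contact_force: [-22.9, 28.5, -6.3]
opening: 0.383
```

```bash
python3 ch.py 28 -50
```

```text
arc mm from n1 6.3 r 100.2 yaw -47.1
clock 16.65 pos [0.5354 0.4234 0.1198] F [-22.9  28.5  -6.3] op 0.383
shift [ 0.0263  0.0045 -0.01  ] turn [-0.0012  0.0126  0.0163]
```

```bash
python3 - <<'E'
from h import *
a=load('w2.npz')['p'][145:275,200:330];b=load('side0.npz')['p'][245:300,185:245]
im=np.hstack([cv2.resize(a,(400,400),interpolation=2),cv2.resize(b,(400,400),interpolation=2)])
im=np.clip(im.astype(float)*1.5,0,255).astype(np.uint8);cv2.imwrite('pics/z6.png',im[:,:,::-1])
E
```

```text
(no output)
```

View pics/z6.png

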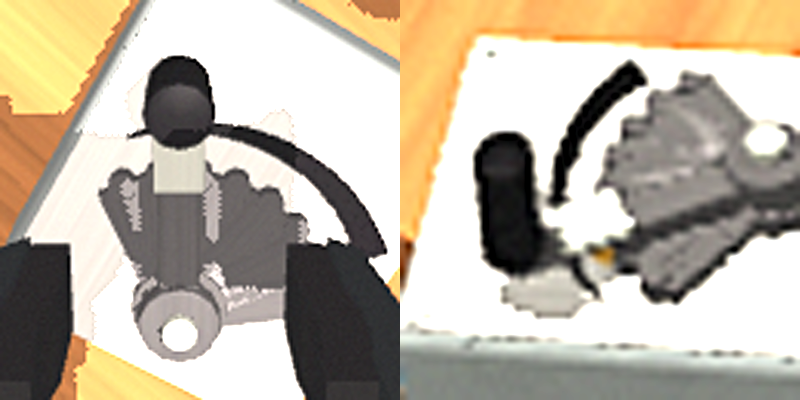

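>>> apply_moves --series '[{"x":-0.007,"y":0.001,"z":0,"wx":0,"wy":0.012,"wz":0,"fingers":-0.24},{"x":-0.001,"y":0,"z":0,"wx":0,"wy":0,"wz":0,"fingers":-0.24},{"x":0,"y":0,"z":0,"wx":0,"wy":0,"wz":0,"fingers":-0.24}]'

```text
clock: 17.02
tool_pos: [0.5307, 0.4274, 0.1199]
eef_rot: [0.917, -0.399, -0.0, -0.003]
contact_force: [-0.8, -0.2, -0.3]
opening: 0.377
```

```bash
python3 ch.py 0 -46.3
```

```text
arc mm from n1 0.2 r 99.4 yaw -47.1
clock 17.02 pos [0.5307 0.4274 0.1199] F [-0.8 -0.2 -0.3] op 0.377
shift [-0.0003 -0.0008 -0.0089] turn [-0.0015  0.001  -0.0044]
```

>>> apply_moves --series '[{"x":0,"y":0,"z":0,"wx":-0.001,"wy":0.001,"wz":0,"fingers":-1},{"x":0,"y":0,"z":0,"wx":0,"wy":0,"wz":0,"fingers":-1},{"x":0,"y":0,"z":0,"wx":0,"wy":0,"wz":0,"fingers":-1},{"x":0.02,"y":0,"z":0,"wx":0,"wy":0,"wz":0.02,"fingers":-1}]' --force 15

```text
clock: 17.52
tool_pos: [0.5316, 0.4257, 0.1196]
eef_rot: [0.904, -0.427, -0.011, -0.004]
contact_force: [-23.4, 20.2, -1.1]
opening: 0.281
```

```bash
python3 ch.py 26;python3 -c "
from plant import *;s=get_state();print(s['moment'].round(2))"
```

```text
arc mm from n1 2.1 r 98.9 yaw -50.6
clock 17.52 pos [0.5316 0.4257 0.1196] F [-23.4  20.2  -1.1] op 0.281
shift [ 0.0294  0.0006 -0.0099] turn [0.0011 0.0073 0.0588]
[4.17 4.73 0.07]
```

>>> apply_moves --series '[{"x":0.028,"y":0.0005,"z":0,"wx":0,"wy":0.007,"wz":0.01,"fingers":-1}]'

```text
clock: 17.65
tool_pos: [0.5341, 0.422, 0.1194]
eef_rot: [0.899, -0.438, -0.012, -0.005]
contact_force: [-20.2, 24.0, 1.4]
opening: 0.374
```

```bash
python3 ch.py 26;python3 -c "
from plant import *;s=get_state();print(s['moment'].round(2),s['q'].round(3),s['qd'].round(3))"
```

```text
arc mm from n1 6.6 r 98.3 yaw -52.0
clock 17.65 pos [0.5341 0.422  0.1194] F [-20.2  24.    1.4] op 0.374
shift [ 0.0238 -0.0006 -0.0101] turn [0.0013 0.008  0.0511]
[4.63 4.14 0.04] [-0.611  0.909 -0.224  1.472  0.214  0.784 -1.811] [ 0.043 -0.003  0.037  0.009 -0.04  -0.012 -0.089]
```

>>> apply_moves --series '[{"x":-0.007,"y":-0.001,"z":0,"wx":0,"wy":0.008,"wz":-0.02,"fingers":-1},{"x":0,"y":0,"z":0,"wx":0,"wy":0,"wz":0,"fingers":-1},{"x":0,"y":0,"z":0,"wx":0,"wy":0,"wz":0,"fingers":-1},{"x":0,"y":0,"z":0,"wx":0,"wy":0,"wz":0,"fingers":-1}]' --force 50

```text
clock: 18.15
tool_pos: [0.5305, 0.4275, 0.1196]
eef_rot: [0.913, -0.408, -0.001, 0.0]
contact_force: [-2.7, 2.7, 0.8]
opening: 0.256
```

```bash
python3 ch.py 26;python3 - <<'E'
from h import *
from plant import *
s=get_state();print(s['moment'].round(2));m=camera_model('wrist');p,d=snapshot('wrist');np.savez('w7.npz',p=p,d=d,**m)
im=cv2.resize(p[90:340,100:420],(800,600),interpolation=2);im=np.clip(im*1.4,0,255).astype(np.uint8);cv2.imwrite('pics/w7.png',im[:,:,::-1])
E
```

```text
arc mm from n1 0.0 r 99.3 yaw -48.2
clock 18.15 pos [0.5305 0.4275 0.1196] F [-2.7  2.7  0.8] op 0.256
shift [ 0.0322  0.0023 -0.0093] turn [0.0006 0.0004 0.0721]
[0.7  0.75 0.69]
```

View pics/w7.png

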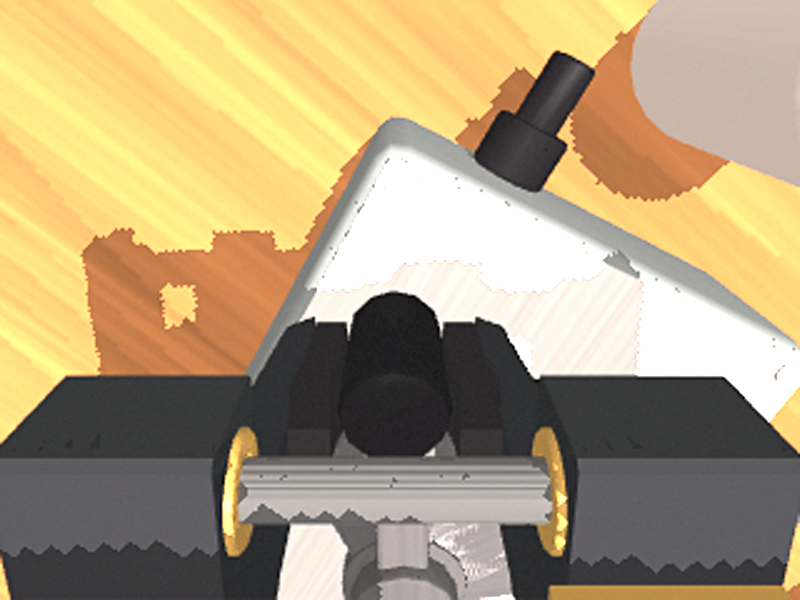

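The wrist view shows the knob gripped squarely at (395,390) between both fingers, with nothing else touching. I'll carry it round with the grip, so it can't be thrown past the notch.

>>> apply_moves --series '[{"x":0.016,"y":0.001,"z":0,"wx":0,"wy":0,"wz":0.03,"fingers":-1},{"x":0.026,"y":0.001,"z":0,"wx":0,"wy":0,"wz":0.02,"fingers":-1}]'

```text
clock: 18.45
tool_pos: [0.5302, 0.4252, 0.1195]
eef_rot: [0.88, -0.474, -0.021, -0.009]
contact_force: [-24.5, 33.6, -9.0]
opening: 0.26
```

```bash
python3 ch.py 26
```

```text
arc mm from n1 1.5 r 97.5 yaw -56.6
clock 18.45 pos [0.5302 0.4252 0.1195] F [-24.5  33.6  -9. ] op 0.26
shift [ 0.0296 -0.0043 -0.0108] turn [0.002  0.0141 0.0254]
```

>>> apply_moves --series '[{"x":-0.001,"y":-0.002,"z":0,"wx":0.002,"wy":0.014,"wz":-0.045,"fingers":-1},{"x":0,"y":0,"z":0,"wx":0,"wy":0,"wz":0,"fingers":-1},{"x":-0.003,"y":0,"z":0,"wx":0,"wy":0,"wz":0,"fingers":-1}]'

```text
clock: 18.82
tool_pos: [0.5291, 0.4273, 0.1193]
eef_rot: [0.91, -0.415, -0.0, -0.001]
contact_force: [-0.6, -1.4, -0.0]
opening: 0.255
```

```bash
python3 ch.py 0
```

```text
arc mm from n1 -0.8 r 98.2 yaw -49.0
clock 18.82 pos [0.5291 0.4273 0.1193] F [-0.6 -1.4 -0. ] op 0.255
shift [ 0.0009 -0.0023 -0.0097] turn [-0.0007  0.0006 -0.015 ]
```

>>> apply_moves --series '[{"x":-0.003,"y":0,"z":0,"wx":0,"wy":0,"wz":0,"fingers":-1}]'

```text
clock: 18.95
tool_pos: [0.5291, 0.4274, 0.1193]
eef_rot: [0.909, -0.416, 0.001, -0.001]
contact_force: [-0.3, -1.7, 1.3]
opening: 0.258
```

```bash
python3 ch.py 0
```

```text
arc mm from n1 -0.9 r 98.2 yaw -49.2
clock 18.95 pos [0.5291 0.4274 0.1193] F [-0.3 -1.7  1.3] op 0.258
shift [ 0.0009 -0.0023 -0.0097] turn [-0.0007 -0.0001 -0.0162]
```

>>> apply_moves --series '[{"x":-0.005,"y":0,"z":0,"wx":0,"wy":0,"wz":0,"fingers":-1}]'

```text
clock: 19.08
tool_pos: [0.529, 0.4275, 0.1193]
eef_rot: [0.908, -0.418, 0.002, 0.0]
contact_force: [3.6, -5.4, 0.5]
opening: 0.258
```

```bash
python3 ch.py 0; python3 -c "
from plant import *
for i in range(2):
  snapshot('top');s=get_state();print(s['tool_pos'].round(4),s['contact_force'].round(1),s['moment'].round(2))"
```

```text
arc mm from n1 -1.1 r 98.2 yaw -49.4
clock 19.07 pos [0.529  0.4275 0.1193] F [ 3.6 -5.4  0.5] op 0.258
shift [ 0.0013 -0.0023 -0.0097] turn [-0.0006 -0.0014 -0.0172]
[0.529  0.4275 0.1192] [ 3.4 -4.2  0.8] [-0.49 -0.17 -0.  ]
[0.529  0.4275 0.1193] [ 1.9 -3.9  0.6] [-0.42 -0.15  0.1 ]
```

>>> apply_moves --series '[{"x":0.012,"y":-0.002,"z":0,"wx":0,"wy":0,"wz":-0.01,"fingers":-1},{"x":0.026,"y":-0.002,"z":0,"wx":0,"wy":0.004,"wz":0,"fingers":-1},{"x":0.036,"y":0.001,"z":0,"wx":0,"wy":0.008,"wz":0,"fingers":-1}]'

```text
clock: 19.55
tool_pos: [0.5314, 0.426, 0.1191]
eef_rot: [0.92, -0.392, -0.016, -0.006]
contact_force: [-32.7, 32.9, 0.9]
opening: 0.26
```

```bash
python3 ch.py 26
```

```text
arc mm from n1 1.7 r 98.9 yaw -46.2
clock 19.55 pos [0.5314 0.426  0.1191] F [-32.7  32.9   0.9] op 0.26
shift [ 0.0296  0.0029 -0.0108] turn [0.0019 0.0105 0.0836]
```

>>> apply_moves --series '[{"x":0.03,"y":0.002,"z":0,"wx":0.002,"wy":0.01,"wz":0.01,"fingers":-1}]'

```text
clock: 19.68
tool_pos: [0.5312, 0.4264, 0.1191]
eef_rot: [0.916, -0.4, -0.014, -0.009]
contact_force: [-21.2, 21.3, 3.0]
opening: 0.26
```

```bash
python3 -c "
from plant import *
for i in range(14):
  s=get_state();print(round(s['clock'],2),s['tool_pos'].round(4),s['contact_force'].round(1),s['joint_torque'].round(1),round(s['opening'],3));snapshot('top')"; python3 ch.py 26
```

```text
19.68 [0.5312 0.4264 0.1191] [-21.2  21.3   3. ] [ 20.8 -59.   14.8 -15.2   6.1   1.2   0.1] 0.26
19.73 [0.5313 0.4263 0.1191] [-23.7  23.4   0.9] [ 22.7 -60.1  16.9 -15.4   6.9   1.3  -0.1] 0.262
19.77 [0.5313 0.4263 0.1191] [-23.3  23.3   1.1] [ 22.6 -60.3  16.8 -15.4   6.9   1.2  -0.2] 0.262
19.82 [0.5313 0.4263 0.1191] [-23.5  23.8   1.6] [ 22.5 -60.1  16.8 -15.4   6.9   1.2  -0.1] 0.259
19.88 [0.5313 0.4263 0.1191] [-23.4  23.2   1.9] [ 22.5 -60.   16.8 -15.5   6.9   1.2  -0.1] 0.258
19.93 [0.5313 0.4263 0.1191] [-24.3  23.5   2.4] [ 22.5 -60.   16.8 -15.5   6.9   1.2  -0.1] 0.254
19.98 [0.5313 0.4263 0.1191] [-24.2  23.7   3.2] [ 22.5 -60.   16.8 -15.5   6.9   1.2  -0.1] 0.259
20.02 [0.5313 0.4262 0.1191] [-23.3  23.4   1.7] [ 22.4 -60.   16.8 -15.5   6.9   1.2  -0.1] 0.258
20.07 [0.5313 0.4263 0.1191] [-23.8  23.    2.3] [ 22.4 -60.   16.8 -15.5   6.9   1.2  -0.1] 0.256
20.12 [0.5313 0.4263 0.1191] [-23.9  23.5   1.7] [ 22.4 -60.   16.8 -15.5   6.9   1.2  -0.1] 0.263
20.18 [0.5313 0.4263 0.1191] [-23.9  23.9   1.4] [ 22.4 -60.   16.8 -15.5   6.9   1.2  -0.1] 0.259
20.23 [0.5313 0.4263 0.1191] [-23.4  24.1   2.3] [ 22.4 -60.   16.8 -15.5   6.9   1.2  -0.1] 0.258
20.27 [0.5313 0.4263 0.1191] [-23.2  22.9   2.8] [ 22.4 -60.   16.8 -15.5   6.9   1.2  -0.1] 0.259
20.32 [0.5313 0.4263 0.1191] [-24.   23.1   1.9] [ 22.4 -60.   16.8 -15.5   6.9   1.2  -0.1] 0.254
arc mm from n1 1.5 r 99.1 yaw -47.1
clock 20.38 pos [0.5313 0.4263 0.1192] F [-24.2  23.3   2.5] op 0.26
shift [ 0.03    0.0025 -0.0108] turn [-0.0007  0.0104  0.0782]
```

>>> apply_moves --series '[{"x":-0.001,"y":0.001,"z":0,"wx":0,"wy":0.01,"wz":0,"fingers":-1},{"x":0,"y":0,"z":0,"wx":0,"wy":0,"wz":0,"fingers":-1},{"x":-0.008,"y":0,"z":0,"wx":0,"wy":0,"wz":0,"fingers":-1}]'

```text
clock: 20.75
tool_pos: [0.5294, 0.4285, 0.1191]
eef_rot: [0.918, -0.398, 0.006, -0.002]
contact_force: [9.3, -11.6, 1.3]
opening: 0.259
```

```bash
python3 ch.py 0; python3 -c "
from plant import *
for i in range(3):
  s=get_state();print(round(s['clock'],2),s['tool_pos'].round(4),s['contact_force'].round(1),s['moment'].round(2));snapshot('top')"
```

```text
arc mm from n1 -1.5 r 99.2 yaw -46.9
clock 20.75 pos [0.5294 0.4285 0.1191] F [  9.3 -11.6   1.3] op 0.259
shift [ 0.0019 -0.0011 -0.0099] turn [-0.0025 -0.0028 -0.0031]
20.75 [0.5294 0.4285 0.1191] [  9.3 -11.6   1.3] [-1.54 -1.29  0.38]
20.8 [0.5294 0.4286 0.1189] [ 6.9 -6.3 -0.3] [-0.93 -0.85  0.15]
20.85 [0.5295 0.4285 0.119 ] [ 5.9 -5.5 -1. ] [-0.87 -0.82  0.15]
```

>>> apply_moves --series '[{"x":-0.011,"y":0,"z":0,"wx":0,"wy":0,"wz":0,"fingers":-1}]'

```text
clock: 21.02
tool_pos: [0.5294, 0.4287, 0.1189]
eef_rot: [0.916, -0.4, 0.01, -0.0]
contact_force: [10.1, -11.1, 1.3]
opening: 0.26
```

```bash
python3 ch.py 0; python3 -c "
from plant import *
for i in range(3):
  s=get_state();print(round(s['clock'],2),s['tool_pos'].round(4),s['contact_force'].round(1),s['moment'].round(2),round(s['opening'],3));snapshot('top')"
```

```text
arc mm from n1 -1.6 r 99.3 yaw -47.2
clock 21.02 pos [0.5294 0.4287 0.1189] F [ 10.1 -11.1   1.3] op 0.26
shift [ 0.0022 -0.001  -0.0101] turn [-0.0026 -0.0058 -0.005 ]
21.02 [0.5294 0.4287 0.1189] [ 10.1 -11.1   1.3] [-1.58 -1.38  0.35] 0.26
21.07 [0.5294 0.4288 0.1189] [ 8.5 -9.5  0.6] [-1.35 -1.34  0.13] 0.256
21.12 [0.5294 0.4288 0.1188] [ 8.5 -8.4 -0.8] [-1.33 -1.26  0.08] 0.256
```

>>> apply_moves --series '[{"x":0.012,"y":0,"z":0,"wx":0,"wy":0,"wz":0,"fingers":-1},{"x":0.03,"y":0.001,"z":0,"wx":0,"wy":0.006,"wz":0,"fingers":-1},{"x":0.042,"y":0.002,"z":0,"wx":0,"wy":0.012,"wz":0,"fingers":-1}]' --force 60

```text
clock: 21.55
tool_pos: [0.5327, 0.4259, 0.1188]
eef_rot: [0.921, -0.39, -0.003, -0.009]
contact_force: [-29.5, 29.7, 0.4]
opening: 0.259
```

```bash
python3 ch.py 26; python3 -c "
from plant import *
for i in range(2):
  s=get_state();print(round(s['clock'],2),s['tool_pos'].round(4),s['contact_force'].round(1),s['moment'].round(2),round(s['opening'],3));snapshot('top')"
```

```text
arc mm from n1 2.6 r 99.8 yaw -45.9
clock 21.55 pos [0.5327 0.4259 0.1188] F [-29.5  29.7   0.4] op 0.259
shift [ 0.0287  0.004  -0.0107] turn [-0.004   0.0045  0.0852]
21.55 [0.5327 0.4259 0.1188] [-29.5  29.7   0.4] [ 5.46  5.47 -0.48] 0.259
21.6 [0.5372 0.4213 0.1188] [-9.4 11.7 -0.1] [ 2.66  2.36 -0.92] 0.258
```

```bash
python3 ch.py 26; python3 -c "
from plant import *
for i in range(4):
  snapshot('top');s=get_state();print(round(s['clock'],2),s['tool_pos'].round(4),s['contact_force'].round(1),s['moment'].round(2),round(s['opening'],3))"; python3 ch.py 26
```

```text
arc mm from n1 16.9 r 101.1 yaw -46.2
clock 21.65 pos [0.5425 0.4155 0.1188] F [-6.9  6.2  1.7] op 0.257
shift [ 0.0109  0.0037 -0.0102] turn [-0.0048 -0.002   0.0835]
21.7 [0.5463 0.4108 0.1188] [-3.9  4.3  3.2] [ 1.55  1.27 -0.77] 0.256
21.75 [0.5481 0.4085 0.1189] [-10.    9.6   0.4] [ 2.76  2.5  -0.67] 0.254
21.8 [0.5482 0.4085 0.1189] [-8.3  7.8  0.8] [ 2.29  2.09 -0.65] 0.258
21.85 [0.5481 0.4085 0.1189] [-7.7  8.   0.5] [ 2.18  2.08 -0.59] 0.257
arc mm from n1 25.7 r 102.3 yaw -46.6
clock 21.85 pos [0.5481 0.4085 0.1189] F [-7.7  8.   0.5] op 0.257
shift [-0.0001  0.0027 -0.0102] turn [-0.0048 -0.0051  0.0811]
```

The lever had been stiff in its first notch. It came free and now sits at arc 25.7 mm, which is one click. I'll open the fingers around it so it settles freely.

>>> apply_moves --series '[{"x":0,"y":0,"z":0,"wx":0,"wy":0,"wz":0,"fingers":-0.2},{"x":0,"y":0.002,"z":0,"wx":-0.003,"wy":-0.005,"wz":0.03,"fingers":-0.2},{"x":0,"y":0.001,"z":0,"wx":0,"wy":0,"wz":0.03,"fingers":-0.2},{"x":0,"y":0,"z":0,"wx":0,"wy":0,"wz":0.02,"fingers":-0.2},{"x":0,"y":0,"z":0,"wx":0,"wy":0,"wz":0,"fingers":-0.2}]'

```text
clock: 22.48
tool_pos: [0.5479, 0.4073, 0.1193]
eef_rot: [0.86, -0.511, 0.001, -0.004]
contact_force: [0.2, 0.1, 0.2]
opening: 0.402
```

```bash
cat > kn.py <<'E'
from h import *
from plant import *
s=get_state();m=camera_model('wrist');p,d=snapshot('wrist');z=dict(m,p=p,d=d)
W=cloud(z);Q=R.from_quat(s['eef_rot']).inv().apply((W-s['tool_pos']).reshape(-1,3)).reshape(W.shape)*1000
g=s['opening']*44
k=(d>0)&(W[...,2]>.1445)&(W[...,2]<.151)&(abs(Q[...,0])<g-1.5)&(abs(Q[...,1])<25)
P=W[k][:,:2];c,r=cv2.minEnclosingCircle(P.astype(np.float32));e=np.array(c)-[.4587,.3589]
print('knob',np.array(c).round(4),'rad',round(r,4),'arc',round((np.radians(43.7)-np.arctan2(e[1],e[0]))*100,1),'r',np.hypot(*e).round(4),'tool x of knob',np.median(Q[k][:,0]).round(1))
E
python3 kn.py; python3 ch.py 26.2
```

```text
knob [0.5462 0.4063] rad 0.0116 arc 26.6 r 0.0995 tool x of knob -0.1
arc mm from n1 26.6 r 101.5 yaw -61.4
clock 22.52 pos [0.548  0.4073 0.1193] F [ 0.4 -0.3  0.7] op 0.395
shift [-0.0005  0.0018 -0.0097] turn [-0.0023  0.0005 -0.0007]
```

>>> apply_moves --series '[{"x":0,"y":0.001,"z":0,"wx":-0.002,"wy":0,"wz":0,"fingers":-1},{"x":0,"y":0,"z":0,"wx":0,"wy":0,"wz":0,"fingers":-1},{"x":0,"y":0,"z":0,"wx":0,"wy":0,"wz":0,"fingers":-1},{"x":0.012,"y":0.001,"z":0,"wx":0,"wy":0,"wz":0.02,"fingers":-1}]' --force 50

```text
clock: 23.02
tool_pos: [0.5475, 0.4061, 0.1193]
eef_rot: [0.845, -0.535, -0.005, -0.005]
contact_force: [-8.0, 19.2, -4.8]
opening: 0.26
```

```bash
python3 ch.py 52.4
```

```text
arc mm from n1 27.4 r 100.6 yaw -64.7
clock 23.02 pos [0.5475 0.4061 0.1193] F [-8.  19.2 -4.8] op 0.26
shift [ 0.0309  0.0031 -0.01  ] turn [-0.0004  0.0046  0.0645]
```

>>> apply_moves --series '[{"x":0.03,"y":0.001,"z":0,"wx":0,"wy":0.005,"wz":0.005,"fingers":-1}]' --force 60

```text
clock: 23.15
tool_pos: [0.5502, 0.4006, 0.1194]
eef_rot: [0.843, -0.538, -0.007, -0.009]
contact_force: [-4.1, 18.2, -5.1]
opening: 0.261
```

```bash
cat > hold.py <<'E'
from plant import *
import sys
for i in range(int(sys.argv[1])):
  s=get_state();print(round(s['clock'],2),s['tool_pos'].round(4),s['contact_force'].round(1),round(s['opening'],3));snapshot('top')
E
python3 hold.py 3; python3 ch.py 52.4
```

```text
23.15 [0.5502 0.4006 0.1194] [-4.1 18.2 -5.1] 0.261
23.2 [0.5536 0.3937 0.1192] [ 1.2  6.  -4.4] 0.257
23.25 [0.5555 0.3895 0.1191] [-0.4  2.2 -1.1] 0.256
arc mm from n1 48.2 r 101.9 yaw -65.7
clock 23.3 pos [0.5566 0.3871 0.1191] F [-1.1  2.5 -0.5] op 0.259
shift [ 0.0048  0.0032 -0.0098] turn [-0.0014  0.0012  0.0588]
```

>>> apply_moves --series '[{"x":0.003,"y":0.002,"z":0,"wx":0,"wy":0,"wz":0.02,"fingers":-0.2},{"x":0,"y":0.001,"z":0,"wx":-0.001,"wy":0.001,"wz":0.02,"fingers":-0.2},{"x":0,"y":0,"z":0,"wx":0,"wy":0,"wz":0.015,"fingers":-0.2},{"x":0,"y":0,"z":0,"wx":0,"wy":0,"wz":0,"fingers":-0.2},{"x":0,"y":0,"z":0,"wx":0,"wy":0,"wz":0,"fingers":-0.2}]'

```text
clock: 23.92
tool_pos: [0.5575, 0.3798, 0.1191]
eef_rot: [0.787, -0.617, 0.002, 0.001]
contact_force: [-0.6, -0.3, 0.0]
opening: 0.401
```

```bash
python3 kn.py; python3 ch.py 52.4
```

```text
knob [0.5552 0.3816] rad 0.0118 arc 53.2 r 0.0991 tool x of knob -2.5
arc mm from n1 55.5 r 100.9 yaw -76.2
clock 23.98 pos [0.5575 0.3797 0.1191] F [ 0.1 -0.9 -0.6] op 0.4
shift [-0.0038  0.0011 -0.0099] turn [-0.0005 -0.0014  0.0007]
```

>>> apply_moves --series '[{"x":-0.003,"y":0.001,"z":0,"wx":0,"wy":-0.001,"wz":0,"fingers":-0.2},{"x":0,"y":0,"z":0,"wx":0,"wy":0,"wz":0,"fingers":-1},{"x":0,"y":0,"z":0,"wx":0,"wy":0,"wz":0,"fingers":-1},{"x":0,"y":0,"z":0,"wx":0,"wy":0,"wz":0,"fingers":-1},{"x":0.012,"y":0.001,"z":0,"wx":0,"wy":0,"wz":0.02,"fingers":-1}]' --force 60

```text
clock: 24.6
tool_pos: [0.5562, 0.381, 0.1192]
eef_rot: [0.769, -0.64, -0.003, -0.006]
contact_force: [0.4, 21.7, -10.6]
opening: 0.255
```

```bash
python3 ch.py 78.5
```

```text
arc mm from n1 54.0 r 100.0 yaw -79.6
clock 24.6 pos [0.5562 0.381  0.1192] F [  0.4  21.7 -10.6] op 0.255
shift [ 0.0303  0.0025 -0.0101] turn [-0.0013  0.004   0.0651]
```

>>> apply_moves --series '[{"x":0.029,"y":0.001,"z":0,"wx":0,"wy":0.004,"wz":0.005,"fingers":-1}]'

```text
clock: 24.72
tool_pos: [0.5574, 0.3739, 0.1192]
eef_rot: [0.766, -0.643, -0.005, -0.012]
contact_force: [2.6, 19.6, -10.3]
opening: 0.257
```

```bash
python3 hold.py 4; python3 ch.py 78.5
```

```text
24.73 [0.5574 0.3739 0.1192] [  2.6  19.6 -10.3] 0.257
24.77 [0.5589 0.3665 0.119 ] [ 3.4  4.  -2. ] 0.255
24.82 [0.5597 0.3621 0.119 ] [ 1.8  0.3 -1.5] 0.26
24.88 [0.56   0.3597 0.1189] [ 2.5 -0.3 -1.9] 0.257
arc mm from n1 76.8 r 101.5 yaw -80.7
clock 24.93 pos [0.5602 0.3583 0.119 ] F [ 0.5  1.2 -1.7] op 0.254
shift [ 0.0017  0.0022 -0.0101] turn [-0.0019  0.0004  0.059 ]
```

>>> apply_moves --series '[{"x":0,"y":0.001,"z":0,"wx":-0.001,"wy":0,"wz":0,"fingers":-0.1},{"x":0,"y":0,"z":0,"wx":0,"wy":0,"wz":0,"fingers":-0.1},{"x":0,"y":0,"z":0,"wx":0,"wy":0,"wz":0,"fingers":-0.1},{"x":0,"y":0,"z":0,"wx":0,"wy":0,"wz":0,"fingers":-0.1},{"x":0,"y":0,"z":0,"wx":0,"wy":0,"wz":0,"fingers":-0.1}]'

```text
clock: 25.55
tool_pos: [0.559, 0.3553, 0.119]
eef_rot: [0.762, -0.647, 0.002, 0.001]
contact_force: [-0.6, -0.1, -0.4]
opening: 0.45
```

```bash
python3 kn.py; python3 ch.py 78.5 -80.7
```

```text
knob [0.5583 0.356 ] rad 0.0118 arc 79.2 r 0.0996 tool x of knob -0.6
arc mm from n1 79.8 r 100.4 yaw -80.6
clock 25.6 pos [0.559  0.3553 0.119 ] F [-0.1 -0.7  0.3] op 0.453
shift [-0.0017  0.0001 -0.0101] turn [-0.0002 -0.0011  0.0004]
```

The knob is in notch 4, three clicks up. Lifting clear and away.

>>> apply_moves --series '[{"x":0,"y":0,"z":-0.015,"wx":0,"wy":0,"wz":0,"fingers":-0.1},{"x":0,"y":0,"z":-0.03,"wx":0,"wy":0,"wz":0,"fingers":-0.1},{"x":0,"y":0,"z":-0.05,"wx":0,"wy":0,"wz":0,"fingers":-0.1},{"x":0,"y":0,"z":-0.06,"wx":0,"wy":0,"wz":0,"fingers":-0.1},{"x":0.03,"y":0.04,"z":-0.03,"wx":0,"wy":0,"wz":0,"fingers":-0.1},{"x":0.05,"y":0.04,"z":0,"wx":0,"wy":0,"wz":0,"fingers":-0.1},{"x":0.05,"y":0.04,"z":0,"wx":0,"wy":0,"wz":0,"fingers":-0.1},{"x":0.05,"y":0.02,"z":0,"wx":0,"wy":0,"wz":0,"fingers":-0.1}]'

```text
clock: 26.6
tool_pos: [0.4709, 0.1965, 0.2778]
eef_rot: [0.765, -0.644, 0.003, -0.005]
contact_force: [1.1, -0.3, 0.3]
opening: 0.448
```

>>> apply_moves --series '[{"x":0.05,"y":0,"z":0,"wx":0,"wy":0,"wz":0,"fingers":-0.1},{"x":0.05,"y":0,"z":0,"wx":0,"wy":0,"wz":0,"fingers":-0.1},{"x":0.04,"y":0,"z":0,"wx":0,"wy":0,"wz":0,"fingers":-0.1},{"x":0,"y":0,"z":0,"wx":0,"wy":0,"wz":0,"fingers":-0.1},{"x":0,"y":0,"z":0,"wx":0,"wy":0,"wz":0,"fingers":-0.1}]'

```text
clock: 27.22
tool_pos: [0.49, 0.0804, 0.2825]
eef_rot: [0.763, -0.646, 0.005, -0.007]
contact_force: [0.3, 0.8, 0.2]
opening: 0.445
```

```bash
python3 - <<'E'
from h import *
from plant import *
s=get_state();print(s['clock'],s['tool_pos'].round(3),s['contact_force'].round(1))
p,d=snapshot('top');z=dict(camera_model('top'),p=p,d=d);W=cloud(z);Z=W[...,2];k=(Z>.137)&(Z<.16);k[:,:105]=0;k[:,175:]=0;k[:158]=0;k[215:]=0
c=W[k].mean(0);e=c[:2]-[.4587,.3589];print('knob',c,k.sum(),'lever',.785-(np.arctan2(e[1],e[0])-np.radians(13.7)))
cv2.imwrite('pics/f.png',cv2.resize(p[90:250,90:420],(792,384),interpolation=2)[:,:,::-1])
# bystander change vs start
a=load('top0.npz')['p'].astype(int);D=np.abs(a-p).sum(2)
for n,(u0,v0,u1,v1) in dict(bottle=(122,120,160,160),prism=(345,125,408,152),wrench=(345,165,362,228)).items():print(n,'mean diff',D[v0:v1,u0:u1].mean().round(1))
E
```

```text
27.225 [0.49  0.08  0.282] [0.3 0.8 0.2]
knob [0.55777704 0.35521565 0.14634489] 58 lever 1.0612796788293957
bottle mean diff 18.4
prism mean diff 19.8
wrench mean diff 24.3
```

View pics/f.png

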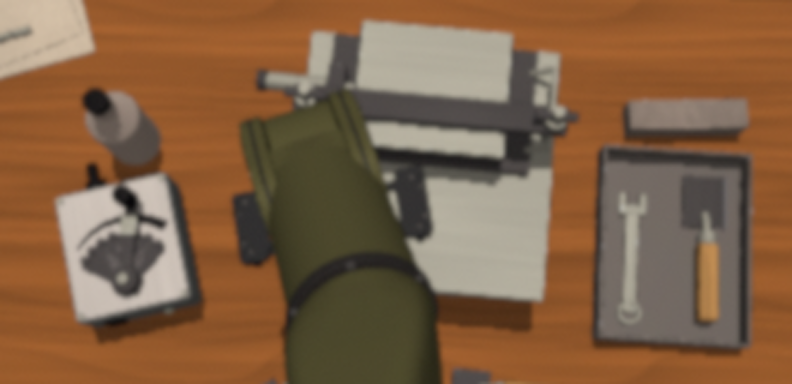

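The trowel is in the tray beside the wrench, and the lever reads 1.06 rad (notch 4 is 1.047). The bottle, prism and wrench look unmoved, so I'm handing in.

```bash
python3 -c "
from plant import *
print(finish_job())"
```

```text
the job is handed in; nothing more can be done
None
```

The job is handed in at about 27 s: the trowel is in the tray and the lever is up exactly three notches. However, I pushed the knob much harder than the description called for, which could count against the result.

- **Trowel:** I took the large one from the vibrating table and laid it flat in the free -y half of the tray. The final top view shows it there, clear of the wrench.
- **Lever:** It started at about 0.28 rad (notch 1). I moved it in three single clicks with the knob held in the gripper. After each click I opened the fingers for about half a second and measured the knob at 26.6, 53.2 and 79.2 mm of arc; the notches lie at 26.2, 52.4 and 78.5 mm. The last check read 1.061 rad, against 1.047 for notch 4, with the gripper well clear.
- **Bystanders:** The bottle, prism and wrench look unmoved in the last view. The picture comparison gave a similar small difference for all three (18–24), which I took as camera noise, since I ran no comparison on an untouched area.

**What disagreed:**
- **Stiffness:** The description gives about 7 N per click, but the lever was far stiffer. The first click held against a measured 46 N and only gave way on a harder push whose peak I did not catch. The other two gave way at something over 20 N. These forces were on the fingers, not the gripper body, and the highest wrist force I read was about 46 N, under the 120 N limit.
- **Push the other way:** While looking for the cause I also pushed the lever gently the wrong way, up to 15 N. It did not leave its notch.

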